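# Pack the ramekin cakes in the clip-on carrier

### The arm

A 6-joint arm with a two-finger parallel gripper is mounted at the origin on the work surface. World frame = base frame: x ahead of the robot, y to its left, z up, the work surface at z = 0. Lengths are in mm, angles in degrees, forces in N, time in s.
With the tool pointing down it reaches from about 300 to 850 mm from the base axis. Payload 4.2 kg.
Tool frame: the origin (TCP) lies at the very end of the fingers, on their centre line; the grasp point (between the pads) lies 19 mm behind it (env.grasp_offset is the distance from the TCP to the grasp point, in mm); z points along the fingers, y is the line along which they close (so a half turn about z gives the same grasp; the last joint's range is limited). The gripper opens to 91 mm and grips with 3 to 60 N. Pads are 32 mm wide; open, the fingers measure 118 mm over their backs; the gripper's body (76 mm by 178 mm) begins 60 mm behind the grasp point.
Start: joints at [71.047, 18.312, 89.639, -0, 72.044, -1.146], TCP at [175.849, 547.467, 213.976] pointing down, gripper open.
Joint ranges: [-177.97, 177.97], [-48.28, 115.42], [12.27, 149.76], [-77.06, 257.06], [2.81, 150.46], [-146.56, 146.56]. Speed limits (degrees/s): [147.25, 147.25, 180, 180, 180, 180].

### API

Orientations are given as [roll, pitch, yaw] about the fixed x, y, z axes, in that order (R = Rz(yaw) Ry(pitch) Rx(roll)).
In Python, from workcell import env gives the robot as it stands. The module is installed in compiled form; this text tells all that it offers.
- The arm moves only by the tool send_rows, never from a script. Its argument "motion" is a list of rows, each an object of numbers: "tx", "ty", "tz": the shift along the tool's x, y, z in units of 500 mm (1.0 is 500 mm); "rx", "ry", "rz": the turn, a rotation vector about the tool's x, y, z in units of 30 degrees (1.0 is 30 degrees); "gripper": the closure, from -1 (fully open) to 1 (shut). In form: [{"tx": .., "ty": .., "tz": .., "rx": .., "ry": .., "rz": .., "gripper": ..}, ...]. A call has 1 to 12 rows; each row shifts and turns the commanded pose from where the row before left it, along the tool's axes as they then stand; what a row does not reach is not made up. A row lasts 1/8 s, in which the tool goes at most 62.5 mm and 10.7 degrees, less where a joint would pass 70% of its speed; a pose out of reach is approached as far as the arm can. A call with a number of a shift or a turn outside -1 to 1 is refused whole. A call with a gripper value outside its range is refused whole. The fingers move at their own pace and stop on an object; "grip_force" is the grip in N (left out, the last holds). Time passes only in rows, so rows that do not move let the fingers close. It gives the time, the measured TCP pose, the force, the opening and the grip force at its end, in the units of the state.
- env.state(): the state, without advancing time (a new reading comes with each control period).
- env.grab_frame(name): name is "scene" or "top" or "wrist"; returns a dict with "frame" (420x560x3 uint8, red, green, blue), "vertical_fov" (degrees; the focal length in pixels is half the picture's height over the tangent of half this angle, whatever the lens; pixels are square), "cx", "cy" (the principal point, pixels), "rvec" (rotation vector, rad) and "tvec" (3), from world to camera coordinates, as OpenCV has them; the wrist camera has in their place "T_tool_cam" (4x4, takes a point from camera to tool coordinates, whose origin is the TCP and whose axes are the flange's). Camera axes: x right, y down, z forward; pixel columns grow to the right and rows downward; lengths in mm; the calibration is good to about 2 mm. A picture is of the moment at which its call begins: read the wrist's pose just before it. There is no depth.
- env.job_done(): hands the job in; it is judged then, once.
The state is a dict: "time_s": time; "qpos": joint angles; "qvel": joint speeds; "effort": joint torques, N m; "ee_pos": TCP position; "ee_rot": TCP orientation; "force": force on the tool from outside, world axes, zero at the start; "torque": the same for the moment, N m; "gripper_width": finger opening in mm; "gripper_force": force on a finger pad.
Only numpy, scipy, OpenCV 4.12 (cv2) and the standard library are available. Lean on these libraries where they do the work, as an engineer would, in place of code of your own. Each camera call takes 0.05 s, during which the arm holds its last target. There are 200 camera calls.

### The job

Pack the baked ramekins for the trip: take the salt shaker off the bar of the cake carrier and stand it on the table, move every ramekin from the table onto the carrier's narrow raised bar, standing upright, then set the clear cover over them and press it down all round until every one of the four catches has clicked and each edge sits fully home. Do not knock over the spice pot or the glass, and leave the ramekins standing upright on the bar under the clipped cover.

Things in the scene. Friction and masses are not known exactly. Their poses are not given: they have to be found in the camera images.
- carrier: cake carrier base, fixed to the table: grey plate 280 (its x) by 152 (y) by 8 mm; along its x axis a white bar 212 mm long, only 24 mm wide, top 30 mm above the table. A sprung white catch stands mid-side on all four sides, 122 mm (x) or 58 mm (y) from the centre, tops 33 mm above the table. Origin: centre of the plate's underside, on the table, z up
- cover: frosted clear cover, open below, on the table right way up; 228 (its x) by 100 mm (y), walls 4 mm, flat top at 78 mm; at the foot a white flange 244 by 116 mm, 5 mm thick, that goes under the catches; on top a white handle ridge 70 mm long in x, 18 wide, 24 tall (to 102 mm). 180 g, stiff, fits either way round. Origin: centre of the flange's underside, z up
- ramekin1: a small white porcelain ramekin, baked full to the brim with dark cake, so solid on top: a stepped round cup 40 mm tall, 44 mm across in its upper 20 mm and 38 mm across in its lower 20 mm, 80 g. Origin: centre of its underside, z up (its yaw means nothing). Three or all four of the ramekins are there; one may be absent
- ramekin2: a small white porcelain ramekin, baked full to the brim with dark cake, so solid on top: a stepped round cup 40 mm tall, 44 mm across in its upper 20 mm and 38 mm across in its lower 20 mm, 80 g. Origin: centre of its underside, z up (its yaw means nothing). Three or all four of the ramekins are there; one may be absent
- ramekin3: a small white porcelain ramekin, baked full to the brim with dark cake, so solid on top: a stepped round cup 40 mm tall, 44 mm across in its upper 20 mm and 38 mm across in its lower 20 mm, 80 g. Origin: centre of its underside, z up (its yaw means nothing). Three or all four of the ramekins are there; one may be absent
- ramekin4: a small white porcelain ramekin, baked full to the brim with dark cake, so solid on top: a stepped round cup 40 mm tall, 44 mm across in its upper 20 mm and 38 mm across in its lower 20 mm, 80 g. Origin: centre of its underside, z up (its yaw means nothing). Three or all four of the ramekins are there; one may be absent
- catch_px (a joint): sprung catch tongue, 40 mm wide, on the carrier's +x end (carrier's frame). Value: m pushed outward; 0 sprung home, at most 0.008. Its nose overhangs the seated flange by 4 mm; a smooth lead-in above it slopes outward to 25 mm above the plate and centres a cover up to 6 mm off. Press the cover's top above it (10 to 20 N) until the flange clicks under
- catch_nx (a joint): sprung catch tongue, 40 mm wide, on the carrier's -x end (carrier's frame). Value: m pushed outward; 0 sprung home, at most 0.008. Its nose overhangs the seated flange by 4 mm; a smooth lead-in above it slopes outward to 25 mm above the plate and centres a cover up to 6 mm off. Press the cover's top above it (10 to 20 N) until the flange clicks under
- catch_py (a joint): sprung catch tongue, 40 mm wide, on the carrier's +y long side (carrier's frame). Value: m pushed outward; 0 sprung home, at most 0.008. Its nose overhangs the seated flange by 4 mm; a smooth lead-in above it slopes outward to 25 mm above the plate and centres a cover up to 6 mm off. Press the cover's top above it (10 to 20 N) until the flange clicks under
- catch_ny (a joint): sprung catch tongue, 40 mm wide, on the carrier's -y long side (carrier's frame). Value: m pushed outward; 0 sprung home, at most 0.008. Its nose overhangs the seated flange by 4 mm; a smooth lead-in above it slopes outward to 25 mm above the plate and centres a cover up to 6 mm off. Press the cover's top above it (10 to 20 N) until the flange clicks under
- edge_px (a point): underside of the cover's flange at mid-edge on the cover's +x side. Clicked home, it lies on the base plate (8 mm above the carrier's origin) with the catch sprung back over the flange; not clicked, it stays 4 to 20 mm above the plate. Pressing one edge may lift another not yet clicked
- edge_nx (a point): underside of the cover's flange at mid-edge on the cover's -x side. Clicked home, it lies on the base plate (8 mm above the carrier's origin) with the catch sprung back over the flange; not clicked, it stays 4 to 20 mm above the plate. Pressing one edge may lift another not yet clicked
- edge_py (a point): underside of the cover's flange at mid-edge on the cover's +y side. Clicked home, it lies on the base plate (8 mm above the carrier's origin) with the catch sprung back over the flange; not clicked, it stays 4 to 20 mm above the plate. Pressing one edge may lift another not yet clicked
- edge_ny (a point): underside of the cover's flange at mid-edge on the cover's -y side. Clicked home, it lies on the base plate (8 mm above the carrier's origin) with the catch sprung back over the flange; not clicked, it stays 4 to 20 mm above the plate. Pressing one edge may lift another not yet clicked
- shaker: steel salt shaker, 34 mm across up to 45 mm, tapering above to its top at 62 mm; 90 g. At the start it stands on the carrier's bar; it belongs upright on the table, anywhere clear of the carrier. Origin: centre of its underside, z up
- spice: black spice pot standing among the ramekins, 36 mm across, 60 mm tall. Origin: centre of its underside, z up. Not to be knocked over
- glass: drinking glass, 66 mm across, 110 mm tall, standing beyond the ramekins. Origin: centre of its underside, z up. Not to be knocked over

How it is judged:
By the outcome, as a careful person would: the job done as asked, in the order asked, and still so for the second after the job is handed in, with the robot touching nothing.
Of ramekin1, ramekin2, ramekin3, ramekin4 only 3 to 4 are there at a start; the rules pass over those that are not, and their reading is None.
At some moment in a run one of cover may be knocked a few centimetres aside while the robot is not near it.
It also fails if it takes over 192 s, if anything falls off the work surface, if the arm or the gripper's body presses on something with over 40 N, if the wrist force passes 120 N, or if a joint passes its speed limit or range.

## Working session

There is one attempt and no reset: what is moved stays moved. The work goes in short steps, Python scripts to look and compute and a tool call to move; the robot and the scene stay as the last step left them, time stands still between calls to the robot, and variables do not carry over. Pictures are saved under pics/ and viewed, at most 16 in all, crops included, and the job is handed in when it is done.

Besides the shell and the picture viewer there is one more tool, called after "Emit:" as a command line: name --argument value ..., lists and objects as JSON in quotes. send_rows: Moves the arm, as the interface text tells. Shifts and turns lie within -1 to 1; 1 stands for 500 mm of shift or 30 degrees of turn. Its arguments: {"type":"object","properties":{"motion":{"type":"array"},"grip_force":{"type":"number"}},"required":["motion"]}

```bash
mkdir -p pics; cat > h.py <<'E'
import numpy as np, cv2
from workcell import env
from scipy.spatial.transform import Rotation as Ro
def cam(n):
    s=env.state(); f=env.grab_frame(n); im=f["frame"]
    F=im.shape[0]/2/np.tan(np.radians(f["vertical_fov"]/2))
    if n=="wrist":
        T=np.eye(4);T[:3,:3]=Ro.from_euler('xyz',s["ee_rot"],degrees=True).as_matrix();T[:3,3]=s["ee_pos"]
        M=T@np.array(f["T_tool_cam"]);R=M[:3,:3];c=M[:3,3]
    else:
        Rw=cv2.Rodrigues(np.array(f["rvec"],float))[0];R=Rw.T;c=-R@np.array(f["tvec"],float).ravel()
    return dict(im=im,F=F,cx=f["cx"],cy=f["cy"],R=R,c=c)
def ray(k,u,v):
    return k["R"]@np.array([(u-k["cx"])/k["F"],(v-k["cy"])/k["F"],1.])
def onz(k,u,v,z):
    d=ray(k,u,v);return k["c"]+d*(z-k["c"][2])/d[2]
def tri(k1,p1,k2,p2):
    a=ray(k1,*p1);b=ray(k2,*p2);t=np.linalg.lstsq(np.c_[a,-b],k2["c"]-k1["c"],rcond=None)[0]
    P=k1["c"]+a*t[0];Q=k2["c"]+b*t[1];return (P+Q)/2,np.linalg.norm(P-Q)
def proj(k,P):
    q=k["R"].T@(np.array(P)-k["c"]);return q[:2]/q[2]*k["F"]+[k["cx"],k["cy"]]
def save(k,n,box=None,s=1):
    im=k["im"][:,:,::-1]
    if box: im=im[box[1]:box[3],box[0]:box[2]]
    cv2.imwrite(f"pics/{n}.png",cv2.resize(im,None,fx=s,fy=s,interpolation=cv2.INTER_CUBIC))
E
python3 - <<'E'
from h import *
np.set_printoptions(precision=2,suppress=True)
for n in("top","scene"):
    k=cam(n);save(k,n,s=1.4);print(n,k["F"],k["c"],k["R"][:,2])
k=cam("wrist");print(k["c"],k["R"],k["F"]); s=env.state();print(s["ee_pos"],s["ee_rot"],s["force"],s["time_s"])
E
```

```text
top 390.0759811685706 [ 540.45  -11.07 1091.45] [ 0.03  0.02 -1.  ]
scene 521.412933037909 [1053.   -566.7   816.68] [-0.45  0.54 -0.72]
[ 97.96 571.77 384.11] [[ 0.31  0.91  0.27]
 [ 0.95 -0.29 -0.09]
 [-0.    0.28 -0.96]] 344.60876800851014
[175.74 547.11 213.33] [-179.93   -0.    162.19] [-1.26  0.07  0.93] 0.15
```

View pics/top.png

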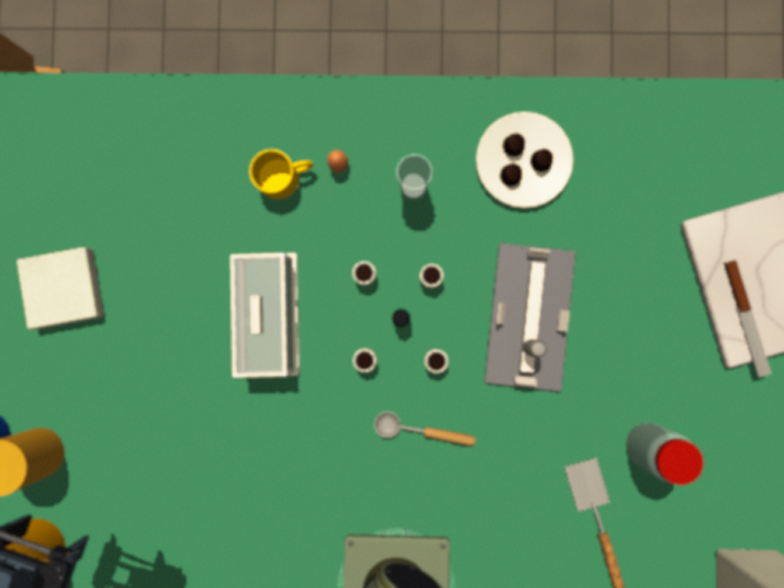

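View pics/scene.png

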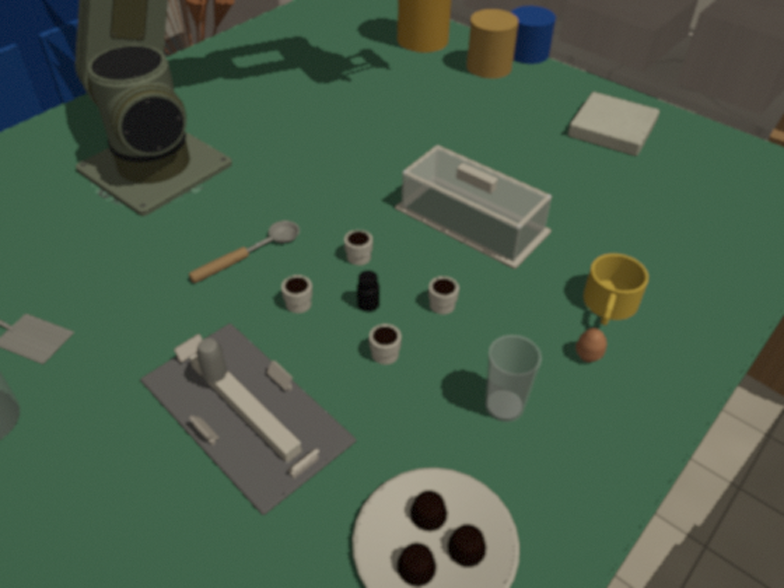

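The top view (1.4x pixels) shows four ramekins at about (364,272), (431,275), (364,360) and (436,361), with the spice pot at (401,318). The cover is at (264,314), with its handle at (256,314). The carrier is at (531,317), the shaker at (534,348) and the glass at (414,175). The scene view shows the same things, so all four ramekins are present.

```bash
cat > m1.py <<'E'
from h import *
np.set_printoptions(precision=1,suppress=True)
t=cam("top");s=cam("scene")
def blobs(k,mask,amin):
    n,l,st,c=cv2.connectedComponentsWithStats(mask.astype(np.uint8))
    return [(c[i],st[i,4]) for i in range(1,n) if st[i,4]>=amin]
def near(k,mask,p,r,amin=8):
    b=[x for x in blobs(k,mask,amin) if np.hypot(*(x[0]-p))<r]
    return min(b,key=lambda x:np.hypot(*(x[0]-p)))[0] if b else None
dt=t["im"].max(2)<75; ds=s["im"].max(2)<60
for n,a,b in [("r_a",(364,272),(443,288)),("r_b",(431,275),(385,336)),("r_c",(364,360),(358,239)),("r_d",(436,361),(296,286))]:
    p=near(t,dt,np.array(a)/1.4,8);q=near(s,ds,np.array(b)/1.4,8)
    print(n,p,q,tri(t,p,s,q) if p is not None and q is not None else None, onz(t,*p,40) if p is not None else None)
P=lambda x,y:(x/1.4,y/1.4)
print("spice top",tri(t,P(401,316),s,P(369,277)))
print("handle",tri(t,P(256,314),s,P(478,174)))
print("bar +x end",tri(t,P(537,262),s,P(288,443)))
print("shaker top",tri(t,P(537,346),s,P(209,345)))
print("glass foot",onz(t,*P(413,187),0))
for u in [(498,244),(575,251),(560,391),(486,383)]: print("plate",onz(t,*P(*u),8))
E
python3 m1.py
```

```text
r_a [259.5 194.4] [316.5 204.4] (array([618.8,  70.8,  40.5]), np.float64(0.6500138220197438)) [619.1  71.   40. ]
r_b [307.9 196.3] [274.7 239.4] (array([615.7, -59.8,  40.6]), np.float64(0.12239201321666542)) [615.8 -59.8  40. ]
r_c [260.  257.1] [255.5 169.9] (array([450.1,  66.5,  41.4]), np.float64(0.6105285568845624)) [450.2  66.8  40. ]
r_d [311.4 257.6] [211.4 203.4] (array([451.1, -71.4,  41.1]), np.float64(0.5636812298520677)) [451.2 -71.3  40. ]
spice top (array([535.9,  -3. ,  61.2]), np.float64(0.5049558166955184))
handle (array([536.5, 262. ,  99.3]), np.float64(2.856283736774511))
bar +x end (array([ 641.1, -266.3,   37. ]), np.float64(7.4116262271051125))
shaker top (array([ 484.3, -252.7,   90.7]), np.float64(2.307304547588986))
glass foot [795.1 -23.    0. ]
plate [ 681.2 -193.2    8. ]
plate [ 669.3 -345.2    8. ]
plate [ 393.  -317.4    8. ]
plate [ 406.1 -172.2    8. ]
```

```bash
cat > go.py <<'E'
import sys
from h import *
# python3 go.py x y z yaw : total tool-axis shift (units of 500mm) after first turning to yaw
def go(x,y,z,yaw):
    s=env.state();r=s["ee_rot"];d=(yaw-r[2]+180)%360-180
    R=Ro.from_euler('xyz',[180,0,yaw],degrees=True)
    v=R.inv().apply(np.array([x,y,z])-s["ee_pos"])/500
    n=int(np.ceil(max(np.linalg.norm(v[:2]),1e-6)/.115))
    print("rz",round(-d/30,3),"total",v.round(3),"xy rows",n,(v[:2]/n).round(4),"z rows/.1",round(v[2]/.1,2),"t",s["time_s"],"rot",np.round(r,1))
if __name__=="__main__": go(*map(float,sys.argv[1:]))
E
python3 go.py 430 -254 240 175
```

```text
rz -0.427 total [-0.646 -1.552 -0.053] xy rows 15 [-0.0431 -0.1035] z rows/.1 -0.53 t 0.25 rot [-180.    -0.   162.2]
```

Emit:
send_rows --motion '[{"rz": -0.214,"tz": -0.05},{"rz": -0.213},{"tx": -0.052,"ty": -0.1},{"tx": -0.052,"ty": -0.1},{"tx": -0.052,"ty": -0.1},{"tx": -0.052,"ty": -0.1},{"tx": -0.052,"ty": -0.1},{"tx": -0.052,"ty": -0.1},{"tx": -0.052,"ty": -0.1},{"tx": -0.052,"ty": -0.1},{"tx": -0.052,"ty": -0.1},{"tx": -0.052,"ty": -0.1}]'

```text
invalid input at $.motion[0]: expected keys tx, ty, tz, rx, ry, rz, gripper
```

Emit:
send_rows --motion '[{"tx": -0.052,"ty": -0.1},{"tx": -0.052,"ty": -0.1},{"tx": -0.052,"ty": -0.1},{"tx": -0.052,"ty": -0.1},{"tx": -0.052,"ty": -0.1},{"tx": 0}]'

```text
invalid input at $.motion[0]: expected keys tx, ty, tz, rx, ry, rz, gripper
```

```bash
python3 - <<'E'
from h import *
k=cam("wrist");save(k,"w1",s=1.4);s=env.state();print(s["ee_pos"],s["ee_rot"],s["force"])
import pickle;pickle.dump(k,open("w1.pkl","wb"))
for n,P in dict(shk=(484,-253,92),cen=(537,-257,30)).items(): print(n,proj(k,P)*1.4)
E
```

```text
[175.78255937 547.34272891 213.69455774] [-1.79973041e+02 -8.48554185e-04  1.62194674e+02] [-0.0723242  -0.58645235 -0.69221559]
shk [-314.75491909  838.02130657]
cen [-205.17957118  791.67638305]
```

View pics/w1.png

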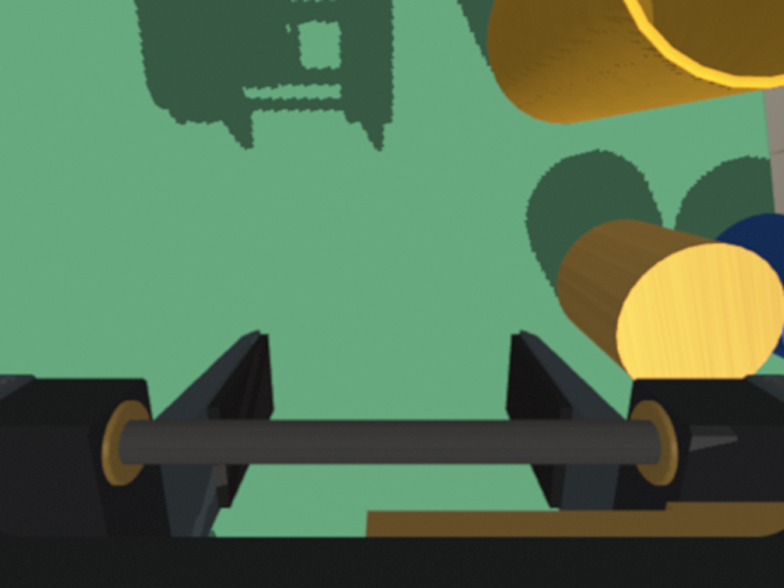

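The refused move left the arm at its start. The picture shows only the fingers, with tips at about (262,335) and (520,335), and the table ahead of them. Every row needs all its keys, and objects must lie ahead of the fingers to be seen.

Emit:
send_rows --motion '[{"tx": 0,"ty": 0,"tz": -0.05,"rx": 0,"ry": 0,"rz": -0.214,"gripper": -1},{"tx": 0,"ty": 0,"tz": 0,"rx": 0,"ry": 0,"rz": -0.213,"gripper": -1},{"tx": -0.039,"ty": -0.097,"tz": 0,"rx": 0,"ry": 0,"rz": 0,"gripper": -1},{"tx": -0.039,"ty": -0.097,"tz": 0,"rx": 0,"ry": 0,"rz": 0,"gripper": -1},{"tx": -0.039,"ty": -0.097,"tz": 0,"rx": 0,"ry": 0,"rz": 0,"gripper": -1},{"tx": -0.039,"ty": -0.097,"tz": 0,"rx": 0,"ry": 0,"rz": 0,"gripper": -1},{"tx": -0.039,"ty": -0.097,"tz": 0,"rx": 0,"ry": 0,"rz": 0,"gripper": -1},{"tx": -0.039,"ty": -0.097,"tz": 0,"rx": 0,"ry": 0,"rz": 0,"gripper": -1},{"tx": -0.039,"ty": -0.097,"tz": 0,"rx": 0,"ry": 0,"rz": 0,"gripper": -1},{"tx": -0.039,"ty": -0.097,"tz": 0,"rx": 0,"ry": 0,"rz": 0,"gripper": -1},{"tx": -0.039,"ty": -0.097,"tz": 0,"rx": 0,"ry": 0,"rz": 0,"gripper": -1},{"tx": -0.039,"ty": -0.097,"tz": 0,"rx": 0,"ry": 0,"rz": 0,"gripper": -1}]'

```text
time_s: 1.8
ee_pos: [328.1, 45.7, 239.3]
ee_rot: [180.0, 0.1, 175.0]
force: [0.8, -0.4, -0.3]
gripper_width: 91.2
gripper_force: 0.0
```

Emit:
send_rows --motion '[{"tx": -0.039,"ty": -0.097,"tz": 0,"rx": 0,"ry": 0,"rz": 0,"gripper": -1},{"tx": -0.039,"ty": -0.097,"tz": 0,"rx": 0,"ry": 0,"rz": 0,"gripper": -1},{"tx": -0.039,"ty": -0.097,"tz": 0,"rx": 0,"ry": 0,"rz": 0,"gripper": -1},{"tx": -0.039,"ty": -0.097,"tz": 0,"rx": 0,"ry": 0,"rz": 0,"gripper": -1},{"tx": -0.039,"ty": -0.097,"tz": 0,"rx": 0,"ry": 0,"rz": 0,"gripper": -1},{"tx": -0.039,"ty": -0.097,"tz": 0,"rx": 0,"ry": 0,"rz": 0,"gripper": -1},{"tx": 0,"ty": 0,"tz": 0,"rx": 0,"ry": 0,"rz": 0,"gripper": -1}]'

```text
time_s: 2.68
ee_pos: [419.7, -255.6, 238.3]
ee_rot: [-180.0, -0.0, 174.8]
force: [0.3, 0.2, 0.6]
gripper_width: 91.1
gripper_force: 0.0
```

```bash
python3 - <<'E'
from h import *
k=cam("wrist");save(k,"w2",s=1.4);s=env.state();print(s["ee_pos"],s["ee_rot"],s["force"])
import pickle;pickle.dump(k,open("w1.pkl","wb"))
for n,P in dict(shk=(484,-253,92),cen=(537,-257,30)).items(): print(n,proj(k,P)*1.4)
E
```

```text
[ 418.95075428 -253.59722589  238.31189612] [ 1.79936478e+02 -6.71520220e-02  1.74868049e+02] [1.19736088 0.29675975 0.29508504]
shk [401.38440872 366.92569274]
cen [400.2211431 393.0074952]
```

View pics/w2.png

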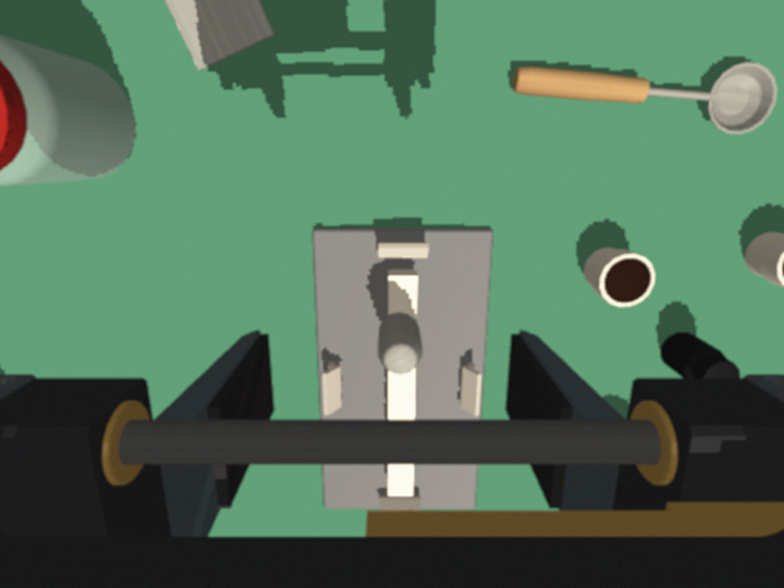

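The wrist view shows the shaker top at (401,358). The bar's column is about 388–415, running from row 272 to 495, and the plate corners are (315,228) and (492,228). Image up is towards the robot.

```bash
python3 - <<'E'
from h import *
import pickle;k=pickle.load(open("w1.pkl","rb"))
np.set_printoptions(precision=1,suppress=True)
print("shaker",onz(k,401/1.4,357.5/1.4,91))
hsv=cv2.cvtColor(k["im"],cv2.COLOR_RGB2HSV)
m=(hsv[...,2]>205)&(hsv[...,1]<60)
for r in (196,200,266,270,274,280,290,340,345,350):
    c=np.where(m[r,268:310])[0]+268
    if len(c): print(r,c.min(),c.max(),onz(k,(c.min()+c.max())/2,r,30),np.ptp(c)*1.)
g=lambda u,v,z:onz(k,u/1.4,v/1.4,z)
print("plate",g(315,229,8),g(492,229,8),g(476,507,8),g(325,507,8))
print("bar ends",g(402,272,30),g(400,497,30))
print("catch y tops",g(331,385,33),g(470,385,33))
E
python3 go.py 484 -252 239 175
```

```text
shaker [ 477.1 -252.7   91. ]
200 278 298 [ 436.1 -246.    30. ] 20.0
266 277 296 [ 517.5 -254.6   30. ] 19.0
270 277 296 [ 522.8 -255.    30. ] 19.0
274 277 296 [ 528.1 -255.5   30. ] 19.0
280 277 296 [ 536.1 -256.2   30. ] 19.0
290 277 296 [ 549.7 -257.3   30. ] 19.0
340 277 295 [ 621.3 -264.    30. ] 18.0
345 277 295 [ 628.8 -264.7   30. ] 18.0
350 277 294 [ 636.4 -266.    30. ] 17.0
plate [ 391.4 -315.3    8. ] [ 404.9 -168.6    8. ] [ 680.5 -193.1    8. ] [ 666.8 -342.7    8. ]
bar ends [ 429.4 -246.4   30. ] [ 644.1 -266.3   30. ]
catch y tops [ 522.4 -315.5   33. ] [ 533.3 -196.6   33. ]
rz -0.004 total [-0.129  0.015 -0.001] xy rows 2 [-0.0647  0.0073] z rows/.1 -0.01 t 2.725 rot [ 1.799e+02 -1.000e-01  1.749e+02]
```

Emit:
send_rows --motion '[{"tx": -0.061,"ty": 0.007,"tz": 0.04,"rx": 0,"ry": 0,"rz": 0.01,"gripper": -1},{"tx": -0.06,"ty": 0.007,"tz": 0.1,"rx": 0,"ry": 0,"rz": 0,"gripper": -1},{"tx": 0,"ty": 0,"tz": 0.1,"rx": 0,"ry": 0,"rz": 0,"gripper": -1},{"tx": 0,"ty": 0,"tz": 0.1,"rx": 0,"ry": 0,"rz": 0,"gripper": -1},{"tx": 0,"ty": 0,"tz": 0.058,"rx": 0,"ry": 0,"rz": 0,"gripper": -1},{"tx": 0,"ty": 0,"tz": 0,"rx": 0,"ry": 0,"rz": 0,"gripper": 0.3},{"tx": 0,"ty": 0,"tz": 0,"rx": 0,"ry": 0,"rz": 0,"gripper": 1},{"tx": 0,"ty": 0,"tz": 0,"rx": 0,"ry": 0,"rz": 0,"gripper": 1},{"tx": 0,"ty": 0,"tz": 0,"rx": 0,"ry": 0,"rz": 0,"gripper": 1},{"tx": 0,"ty": 0,"tz": 0,"rx": 0,"ry": 0,"rz": 0,"gripper": 1}]' --grip_force 20

```text
time_s: 3.98
ee_pos: [480.2, -251.4, 40.5]
ee_rot: [-180.0, 0.1, 174.7]
force: [0.3, 0.2, -0.6]
gripper_width: 44.2
gripper_force: 0.0
```

Emit:
send_rows --motion '[{"tx": 0,"ty": 0,"tz": 0,"rx": 0,"ry": 0,"rz": 0,"gripper": 1},{"tx": 0,"ty": 0,"tz": 0,"rx": 0,"ry": 0,"rz": 0,"gripper": 1},{"tx": 0,"ty": 0,"tz": -0.06,"rx": 0,"ry": 0,"rz": 0,"gripper": 1},{"tx": 0,"ty": 0,"tz": -0.06,"rx": 0,"ry": 0,"rz": 0,"gripper": 1},{"tx": 0,"ty": -0.085,"tz": 0,"rx": 0,"ry": 0,"rz": 0,"gripper": 1},{"tx": 0,"ty": -0.085,"tz": 0,"rx": 0,"ry": 0,"rz": 0,"gripper": 1},{"tx": 0,"ty": -0.085,"tz": 0,"rx": 0,"ry": 0,"rz": 0,"gripper": 1},{"tx": 0,"ty": -0.085,"tz": 0,"rx": 0,"ry": 0,"rz": 0,"gripper": 1},{"tx": 0,"ty": 0,"tz": 0.07,"rx": 0,"ry": 0,"rz": 0,"gripper": 1},{"tx": 0,"ty": 0,"tz": 0.07,"rx": 0,"ry": 0,"rz": 0,"gripper": 1},{"tx": 0,"ty": 0,"tz": 0.032,"rx": 0,"ry": 0,"rz": 0,"gripper": 1},{"tx": 0,"ty": 0,"tz": 0,"rx": 0,"ry": 0,"rz": 0,"gripper": 1}]'

```text
time_s: 5.48
ee_pos: [464.0, -420.1, 13.1]
ee_rot: [179.9, -0.1, 174.7]
force: [0.6, 0.3, -0.7]
gripper_width: 33.3
gripper_force: 20.0
```

Emit:
send_rows --motion '[{"tx": 0,"ty": 0,"tz": 0.004,"rx": 0,"ry": 0,"rz": 0,"gripper": 1},{"tx": 0,"ty": 0,"tz": 0,"rx": 0,"ry": 0,"rz": 0,"gripper": -0.6},{"tx": 0,"ty": 0,"tz": 0,"rx": 0,"ry": 0,"rz": 0,"gripper": -0.6},{"tx": 0,"ty": 0,"tz": 0,"rx": 0,"ry": 0,"rz": 0,"gripper": -0.6},{"tx": 0,"ty": 0,"tz": -0.1,"rx": 0,"ry": 0,"rz": 0,"gripper": -0.6},{"tx": 0,"ty": 0,"tz": -0.1,"rx": 0,"ry": 0,"rz": 0,"gripper": -0.6},{"tx": 0.013,"ty": 0.099,"tz": 0,"rx": 0,"ry": 0,"rz": 0,"gripper": -0.6},{"tx": 0.013,"ty": 0.099,"tz": 0,"rx": 0,"ry": 0,"rz": 0,"gripper": -0.6},{"tx": 0.013,"ty": 0.099,"tz": 0,"rx": 0,"ry": 0,"rz": 0,"gripper": -0.6},{"tx": 0.013,"ty": 0.099,"tz": 0,"rx": 0,"ry": 0,"rz": 0,"gripper": -0.6},{"tx": 0.013,"ty": 0.099,"tz": 0,"rx": 0,"ry": 0,"rz": 0,"gripper": -0.6},{"tx": 0.013,"ty": 0.099,"tz": 0,"rx": 0,"ry": 0,"rz": 0,"gripper": -0.6}]'

```text
time_s: 6.98
ee_pos: [452.8, -119.7, 112.3]
ee_rot: [180.0, 0.1, 174.7]
force: [-0.1, 0.8, 0.4]
gripper_width: 73.0
gripper_force: 0.0
```

Emit:
send_rows --motion '[{"tx": 0.012,"ty": 0.099,"tz": 0,"rx": 0,"ry": 0,"rz": 0,"gripper": -0.6},{"tx": 0,"ty": 0,"tz": 0,"rx": 0,"ry": 0,"rz": 0,"gripper": -0.6}]'

```text
time_s: 7.22
ee_pos: [451.0, -68.8, 112.2]
ee_rot: [180.0, 0.0, 175.0]
force: [1.1, -1.0, -0.1]
gripper_width: 72.6
gripper_force: 0.0
```

```bash
cat > look.py <<'E'
import sys
from h import *
np.set_printoptions(precision=1,suppress=True)
# find dark cake tops in the wrist view at height z
def cakes(z=40):
    k=cam("wrist");h=cv2.cvtColor(k["im"],cv2.COLOR_RGB2HSV)
    im=k["im"].astype(int)
    m=((im[...,0]-im[...,1]>12)&(im.max(2)<110)).astype(np.uint8)
    m=cv2.morphologyEx(m,cv2.MORPH_OPEN,np.ones((3,3)))
    for c in cv2.findContours(m,0,1)[0]:
        if cv2.contourArea(c)>120:
            e=cv2.fitEllipse(c);print("px",np.array(e[0]),"ax",np.array(e[1]),"->",onz(k,*e[0],z))
    return k
if __name__=="__main__":
    k=cakes(float(sys.argv[1]));s=env.state();print(s["ee_pos"],s["ee_rot"],s["time_s"])
    if len(sys.argv)>2: save(k,sys.argv[2],s=1.4)
E
python3 look.py 40 w3
```

```text
px [428.5 314.7] ax [19.4 58.4] -> [537.4  45.2  40. ]
px [127.5 314.8] ax [19.4 58.7] -> [ 516.  -196.6   40. ]
px [276.  223.3] ax [44.  46.3] -> [449.3 -70.4  40. ]
px [464.4 206.2] ax [42.8 50.5] -> [448.4  68.2  40. ]
px [181.3  22.5] ax [  5.  157.7] -> [ 310.9 -118.    40. ]
[451.5 -70.3 112.3] [-180.     0.   174.9] 7.275
```

View pics/w3.png

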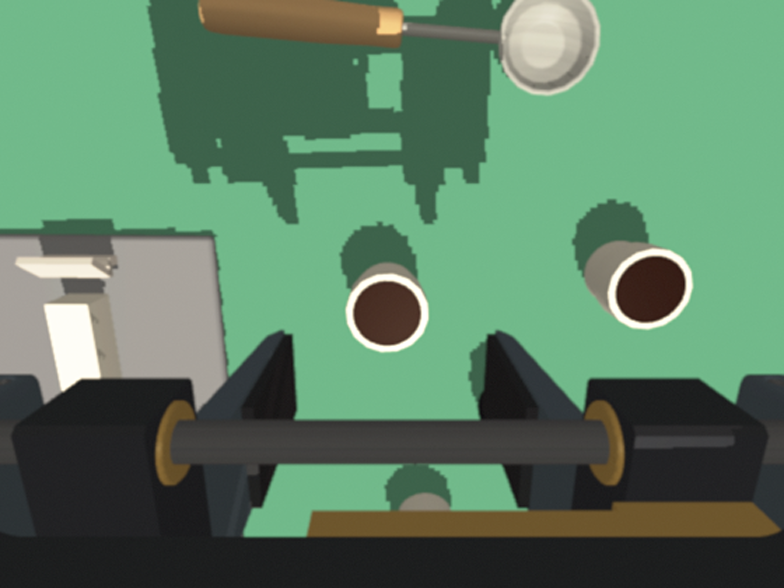

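The ramekin is at px (387,313), directly between the fingers, and measures (449.5,-70.5), which matches the coarse value.

Emit:
send_rows --motion '[{"tx": 0,"ty": 0,"tz": 0.1,"rx": 0,"ry": 0,"rz": 0,"gripper": -0.6},{"tx": 0,"ty": 0,"tz": 0.08,"rx": 0,"ry": 0,"rz": 0,"gripper": -0.6},{"tx": 0,"ty": 0,"tz": 0.022,"rx": 0,"ry": 0,"rz": 0,"gripper": -0.6},{"tx": 0,"ty": 0,"tz": 0,"rx": 0,"ry": 0,"rz": 0,"gripper": 1},{"tx": 0,"ty": 0,"tz": 0,"rx": 0,"ry": 0,"rz": 0,"gripper": 1},{"tx": 0,"ty": 0,"tz": 0,"rx": 0,"ry": 0,"rz": 0,"gripper": 1},{"tx": 0,"ty": 0,"tz": 0,"rx": 0,"ry": 0,"rz": 0,"gripper": 1},{"tx": 0,"ty": 0,"tz": 0,"rx": 0,"ry": 0,"rz": 0,"gripper": 1},{"tx": 0,"ty": 0,"tz": -0.04,"rx": 0,"ry": 0,"rz": 0,"gripper": 1},{"tx": 0,"ty": 0,"tz": -0.08,"rx": 0,"ry": 0,"rz": 0,"gripper": 1},{"tx": 0,"ty": 0,"tz": -0.08,"rx": 0,"ry": 0,"rz": 0,"gripper": 1},{"tx": 0,"ty": 0,"tz": 0,"rx": 0,"ry": 0,"rz": 0,"gripper": 1}]' --grip_force 20

```text
time_s: 8.78
ee_pos: [453.5, -71.6, 113.8]
ee_rot: [-180.0, 0.4, 174.7]
force: [-0.0, -0.0, -1.3]
gripper_width: 43.2
gripper_force: 20.0
```

```bash
python3 look.py 140 w4; python3 go.py 463.5 -249.4 111 174.7
```

```text
px [277.8 279.4] ax [48.  78.2] -> [446.8 -71.4 140. ]
px [467.9 200.5] ax [42.6 50.6] -> [416.7  13.9 140. ]
[452.  -71.3 112. ] [-180.     0.2  174.7] 8.825
rz 0.0 total [-0.056 -0.352  0.002] xy rows 4 [-0.0139 -0.0881] z rows/.1 0.02 t 8.825 rot [-180.     0.2  174.7]
```

Emit:
send_rows --motion '[{"tx": -0.014,"ty": -0.088,"tz": 0,"rx": 0,"ry": 0,"rz": 0,"gripper": 1},{"tx": -0.014,"ty": -0.088,"tz": 0,"rx": 0,"ry": 0,"rz": 0,"gripper": 1},{"tx": -0.014,"ty": -0.088,"tz": 0,"rx": 0,"ry": 0,"rz": 0,"gripper": 1},{"tx": -0.014,"ty": -0.088,"tz": 0,"rx": 0,"ry": 0,"rz": 0,"gripper": 1},{"tx": 0,"ty": 0,"tz": 0.06,"rx": 0,"ry": 0,"rz": 0,"gripper": 1},{"tx": 0,"ty": 0,"tz": 0.06,"rx": 0,"ry": 0,"rz": 0,"gripper": 1},{"tx": 0,"ty": 0,"tz": 0.014,"rx": 0,"ry": 0,"rz": 0,"gripper": 1},{"tx": 0,"ty": 0,"tz": 0.006,"rx": 0,"ry": 0,"rz": 0,"gripper": 1},{"tx": 0,"ty": 0,"tz": 0,"rx": 0,"ry": 0,"rz": 0,"gripper": 1}]'

```text
time_s: 9.95
ee_pos: [460.0, -247.6, 41.8]
ee_rot: [179.9, -0.4, 174.7]
force: [-8.4, 2.6, 15.2]
gripper_width: 43.5
gripper_force: 20.0
```

```bash
python3 - <<'E'
from h import *
k=cam("scene");save(k,"s2",box=(60,190,300,370),s=3)
for i in range(3):
    cam("top");s=env.state();print(s["ee_pos"],s["force"])
E
```

```text
[ 459.9806635  -247.55109227   41.79972088] [-7.78402227  3.42797068 13.72749281]
[ 459.99487152 -247.53716493   41.79996829] [-7.61311064  2.30711265 13.79080484]
[ 459.95981389 -247.51501095   41.77736181] [-8.86373608  2.89030954 14.3591855 ]
```

View pics/s2.png

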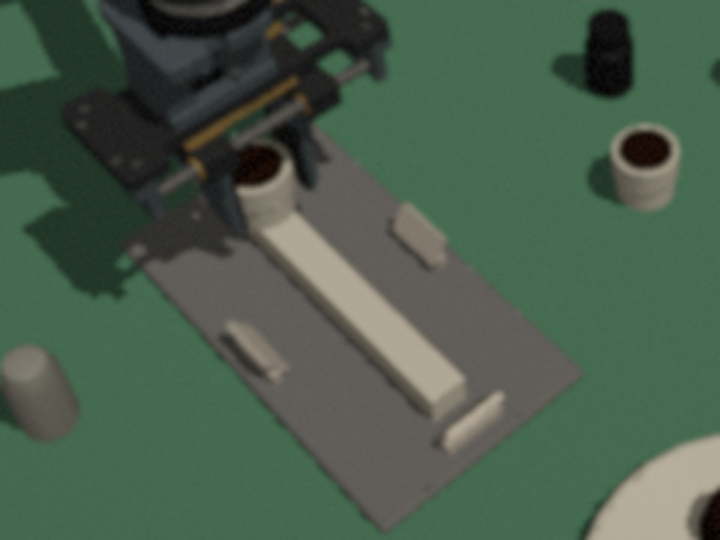

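The scene crop shows the shaker upright on the table at (40,392) and the ramekin on the near end of the bar at (262,190). It is pressing at about 14 N, so I'll ease up before releasing.

Emit:
send_rows --motion '[{"tx": 0,"ty": 0,"tz": -0.003,"rx": 0,"ry": 0,"rz": 0,"gripper": 1},{"tx": 0,"ty": 0,"tz": 0,"rx": 0,"ry": 0,"rz": 0,"gripper": 1}]'

```text
time_s: 10.4
ee_pos: [463.3, -249.1, 42.3]
ee_rot: [180.0, 0.0, 174.7]
force: [1.0, -0.5, -0.9]
gripper_width: 43.6
gripper_force: 20.0
```

Emit:
send_rows --motion '[{"tx": 0,"ty": 0,"tz": 0,"rx": 0,"ry": 0,"rz": 0,"gripper": 0.2},{"tx": 0,"ty": 0,"tz": 0,"rx": 0,"ry": 0,"rz": 0,"gripper": -0.3},{"tx": 0,"ty": 0,"tz": 0,"rx": 0,"ry": 0,"rz": 0,"gripper": -0.6},{"tx": 0,"ty": 0,"tz": 0,"rx": 0,"ry": 0,"rz": 0,"gripper": -0.6},{"tx": 0,"ty": 0,"tz": -0.06,"rx": 0,"ry": 0,"rz": 0,"gripper": -0.6},{"tx": 0,"ty": 0,"tz": -0.09,"rx": 0,"ry": 0,"rz": 0,"gripper": -0.6},{"tx": 0,"ty": 0,"tz": 0,"rx": 0,"ry": 0,"rz": 0,"gripper": -0.6}]'

```text
time_s: 11.28
ee_pos: [465.3, -250.4, 120.7]
ee_rot: [-179.8, 0.4, 174.7]
force: [1.3, -0.1, 0.2]
gripper_width: 73.4
gripper_force: 0.0
```

```bash
python3 look.py 70; python3 go.py 451 66.8 112 174.7;python3 go.py 617 -59.9 112 174.7
```

```text
px [471.4 371.6] ax [ 22.7 568.9] -> [ 592.1 -111.6   70. ]
px [428.9 314.5] ax [20.  59.8] -> [ 537.7 -146.1   70. ]
px [127.  314.8] ax [20.1 59.7] -> [ 517.7 -367.6   70. ]
px [279.8 226.9] ax [48.2 51. ] -> [ 459.7 -249.1   70. ]
[ 463.9 -249.6  118.8] [-179.9    0.2  174.7] 11.325
rz 0.0 total [0.084 0.628 0.014] xy rows 6 [0.014  0.1046] z rows/.1 0.14 t 11.325 rot [-179.9    0.2  174.7]
rz 0.0 total [-0.27   0.406  0.014] xy rows 5 [-0.054   0.0812] z rows/.1 0.14 t 11.325 rot [-179.9    0.2  174.7]
```

Emit:
send_rows --motion '[{"tx": 0.014,"ty": 0.105,"tz": 0,"rx": 0,"ry": 0,"rz": 0,"gripper": -0.6},{"tx": 0.014,"ty": 0.105,"tz": 0,"rx": 0,"ry": 0,"rz": 0,"gripper": -0.6},{"tx": 0.014,"ty": 0.105,"tz": 0,"rx": 0,"ry": 0,"rz": 0,"gripper": -0.6},{"tx": 0.014,"ty": 0.105,"tz": 0,"rx": 0,"ry": 0,"rz": 0,"gripper": -0.6},{"tx": 0.014,"ty": 0.104,"tz": 0,"rx": 0,"ry": 0,"rz": 0,"gripper": -0.6},{"tx": 0.014,"ty": 0.104,"tz": 0.014,"rx": 0,"ry": 0,"rz": 0,"gripper": -0.6},{"tx": 0,"ty": 0,"tz": 0.1,"rx": 0,"ry": 0,"rz": 0,"gripper": -0.6},{"tx": 0,"ty": 0,"tz": 0.08,"rx": 0,"ry": 0,"rz": 0,"gripper": -0.6},{"tx": 0,"ty": 0,"tz": 0.02,"rx": 0,"ry": 0,"rz": 0,"gripper": -0.6},{"tx": 0,"ty": 0,"tz": 0,"rx": 0,"ry": 0,"rz": 0,"gripper": 1},{"tx": 0,"ty": 0,"tz": 0,"rx": 0,"ry": 0,"rz": 0,"gripper": 1},{"tx": 0,"ty": 0,"tz": 0,"rx": 0,"ry": 0,"rz": 0,"gripper": 1}]'

```text
time_s: 12.82
ee_pos: [451.2, 67.3, 11.6]
ee_rot: [180.0, 0.1, 174.7]
force: [-0.4, 0.1, 0.2]
gripper_width: 45.9
gripper_force: 0.0
```

Emit:
send_rows --motion '[{"tx": 0,"ty": 0,"tz": 0,"rx": 0,"ry": 0,"rz": 0,"gripper": 1},{"tx": 0,"ty": 0,"tz": 0,"rx": 0,"ry": 0,"rz": 0,"gripper": 1}]'

```text
time_s: 13.08
ee_pos: [451.2, 67.4, 11.5]
ee_rot: [180.0, 0.1, 174.7]
force: [-0.1, -0.9, 6.6]
gripper_width: 43.7
gripper_force: 20.0
```

```bash
python3 go.py 513 -254 11 174.7; python3 -c "
from h import *
s=env.state();print(s['ee_pos'],s['gripper_width'])"
```

```text
rz -0.0 total [-0.183 -0.629  0.001] xy rows 6 [-0.0304 -0.1048] z rows/.1 0.01 t 13.075 rot [1.800e+02 1.000e-01 1.747e+02]
[451.15667261  67.39320447  11.50963301] 43.71590294800681
```

Emit:
send_rows --motion '[{"tx": 0,"ty": 0,"tz": -0.06,"rx": 0,"ry": 0,"rz": 0,"gripper": 1},{"tx": 0,"ty": 0,"tz": -0.08,"rx": 0,"ry": 0,"rz": 0,"gripper": 1},{"tx": -0.0305,"ty": -0.105,"tz": -0.06,"rx": 0,"ry": 0,"rz": 0,"gripper": 1},{"tx": -0.0305,"ty": -0.105,"tz": 0,"rx": 0,"ry": 0,"rz": 0,"gripper": 1},{"tx": -0.0305,"ty": -0.105,"tz": 0,"rx": 0,"ry": 0,"rz": 0,"gripper": 1},{"tx": -0.0305,"ty": -0.105,"tz": 0,"rx": 0,"ry": 0,"rz": 0,"gripper": 1},{"tx": -0.0305,"ty": -0.105,"tz": 0,"rx": 0,"ry": 0,"rz": 0,"gripper": 1},{"tx": -0.0305,"ty": -0.104,"tz": 0,"rx": 0,"ry": 0,"rz": 0,"gripper": 1},{"tx": 0,"ty": 0,"tz": 0.06,"rx": 0,"ry": 0,"rz": 0,"gripper": 1},{"tx": 0,"ty": 0,"tz": 0.06,"rx": 0,"ry": 0,"rz": 0,"gripper": 1},{"tx": 0,"ty": 0,"tz": 0.019,"rx": 0,"ry": 0,"rz": 0,"gripper": 1},{"tx": 0,"ty": 0,"tz": 0,"rx": 0,"ry": 0,"rz": 0,"gripper": 1}]'

```text
time_s: 14.58
ee_pos: [512.2, -254.1, 41.3]
ee_rot: [180.0, -0.0, 174.7]
force: [0.3, 0.9, -0.8]
gripper_width: 43.4
gripper_force: 20.0
```

```bash
python3 go.py 513 -254 42 174.7; python3 -c "
from h import *
s=env.state();print(s['ee_pos'],s['gripper_width'],s['force'])"
```

```text
rz 0.0 total [-0.001  0.    -0.001] xy rows 1 [-0.0015  0.0004] z rows/.1 -0.01 t 14.575 rot [180.   -0.  174.7]
[ 512.24323147 -254.11693928   41.28028052] 43.439248319240235 [ 0.32589794  0.90199758 -0.76906682]
```

Emit:
send_rows --motion '[{"tx": 0,"ty": 0,"tz": 0.001,"rx": 0,"ry": 0,"rz": 0,"gripper": 0.2},{"tx": 0,"ty": 0,"tz": 0,"rx": 0,"ry": 0,"rz": 0,"gripper": -0.3},{"tx": 0,"ty": 0,"tz": 0,"rx": 0,"ry": 0,"rz": 0,"gripper": -0.6},{"tx": 0,"ty": 0,"tz": 0,"rx": 0,"ry": 0,"rz": 0,"gripper": -0.6},{"tx": 0,"ty": 0,"tz": -0.06,"rx": 0,"ry": 0,"rz": 0,"gripper": -0.6},{"tx": 0,"ty": 0,"tz": -0.08,"rx": 0,"ry": 0,"rz": 0,"gripper": -0.6},{"tx": -0.0433,"ty": 0.1015,"tz": 0,"rx": 0,"ry": 0,"rz": 0,"gripper": -0.6},{"tx": -0.0433,"ty": 0.1015,"tz": 0,"rx": 0,"ry": 0,"rz": 0,"gripper": -0.6},{"tx": -0.0433,"ty": 0.1015,"tz": 0,"rx": 0,"ry": 0,"rz": 0,"gripper": -0.6},{"tx": -0.0433,"ty": 0.1015,"tz": 0,"rx": 0,"ry": 0,"rz": 0,"gripper": -0.6},{"tx": 0,"ty": 0,"tz": 0,"rx": 0,"ry": 0,"rz": 0,"gripper": -0.6}]'

```text
time_s: 15.95
ee_pos: [618.8, -56.7, 110.3]
ee_rot: [180.0, 0.1, 175.0]
force: [0.0, -0.1, 0.2]
gripper_width: 72.9
gripper_force: 0.0
```

```bash
python3 look.py 40;python3 go.py 617 -60 11.5 174.7
```

```text
px [428.2 314.8] ax [19.  57.7] -> [704.1  56.2  40. ]
px [127.8 314.8] ax [19.1 57.7] -> [ 682.8 -183.2   40. ]
px [275.  220.5] ax [44.5 46.6] -> [614.3 -58.7  40. ]
px [454.9 209.4] ax [43.  50.4] -> [617.5  72.5  40. ]
[617.7 -58.6 110.2] [-180.    -0.   174.9] 16.0
rz 0.006 total [ 0.001 -0.003  0.197] xy rows 1 [ 0.001 -0.003] z rows/.1 1.97 t 16.0 rot [-180.    -0.   174.9]
```

Emit:
send_rows --motion '[{"tx": 0.001,"ty": -0.003,"tz": 0.1,"rx": 0,"ry": 0,"rz": 0,"gripper": -0.6},{"tx": 0,"ty": 0,"tz": 0.075,"rx": 0,"ry": 0,"rz": 0,"gripper": -0.6},{"tx": 0,"ty": 0,"tz": 0.022,"rx": 0,"ry": 0,"rz": 0,"gripper": -0.6},{"tx": 0,"ty": 0,"tz": 0,"rx": 0,"ry": 0,"rz": 0,"gripper": 1},{"tx": 0,"ty": 0,"tz": 0,"rx": 0,"ry": 0,"rz": 0,"gripper": 1},{"tx": 0,"ty": 0,"tz": 0,"rx": 0,"ry": 0,"rz": 0,"gripper": 1},{"tx": 0,"ty": 0,"tz": 0,"rx": 0,"ry": 0,"rz": 0,"gripper": 1},{"tx": 0,"ty": 0,"tz": 0,"rx": 0,"ry": 0,"rz": 0,"gripper": 1}]'

```text
time_s: 17.0
ee_pos: [617.6, -61.5, 13.4]
ee_rot: [-180.0, 0.2, 174.7]
force: [-0.2, 1.6, 5.7]
gripper_width: 43.6
gripper_force: 20.0
```

Emit:
send_rows --motion '[{"tx": 0,"ty": 0,"tz": -0.06,"rx": 0,"ry": 0,"rz": 0,"gripper": 1},{"tx": 0,"ty": 0,"tz": -0.08,"rx": 0,"ry": 0,"rz": 0,"gripper": 1},{"tx": 0,"ty": 0,"tz": -0.06,"rx": 0,"ry": 0,"rz": 0,"gripper": 1},{"tx": 0.018,"ty": -0.1016,"tz": 0,"rx": 0,"ry": 0,"rz": 0,"gripper": 1},{"tx": 0.018,"ty": -0.1016,"tz": 0,"rx": 0,"ry": 0,"rz": 0,"gripper": 1},{"tx": 0.018,"ty": -0.1016,"tz": 0,"rx": 0,"ry": 0,"rz": 0,"gripper": 1},{"tx": 0.017,"ty": -0.1016,"tz": 0,"rx": 0,"ry": 0,"rz": 0,"gripper": 1},{"tx": 0,"ty": 0,"tz": 0.06,"rx": 0,"ry": 0,"rz": 0,"gripper": 1},{"tx": 0,"ty": 0,"tz": 0.06,"rx": 0,"ry": 0,"rz": 0,"gripper": 1},{"tx": 0,"ty": 0,"tz": 0.018,"rx": 0,"ry": 0,"rz": 0,"gripper": 1},{"tx": 0,"ty": 0,"tz": 0,"rx": 0,"ry": 0,"rz": 0,"gripper": 1},{"tx": 0,"ty": 0,"tz": 0,"rx": 0,"ry": 0,"rz": 0,"gripper": 1}]'

```text
time_s: 18.5
ee_pos: [562.9, -260.5, 43.4]
ee_rot: [-180.0, 0.1, 174.7]
force: [-0.1, 1.0, -0.2]
gripper_width: 43.7
gripper_force: 20.0
```

```bash
python3 go.py 563 -258.6 42 174.7; python3 -c "
from h import *
s=env.state();print(s['ee_pos'],s['gripper_width'],s['force'])"
```

```text
rz 0.001 total [0.    0.004 0.003] xy rows 1 [0.0002 0.0038] z rows/.1 0.03 t 18.5 rot [-1.800e+02  1.000e-01  1.747e+02]
[ 562.94388178 -260.52377279   43.40935292] 43.69290987748948 [-0.12623916  1.04767959 -0.23229493]
```

Emit:
send_rows --motion '[{"tx": 0,"ty": 0.003,"tz": 0.002,"rx": 0,"ry": 0,"rz": 0,"gripper": 1},{"tx": 0,"ty": 0,"tz": 0,"rx": 0,"ry": 0,"rz": 0,"gripper": 0.2},{"tx": 0,"ty": 0,"tz": 0,"rx": 0,"ry": 0,"rz": 0,"gripper": -0.3},{"tx": 0,"ty": 0,"tz": 0,"rx": 0,"ry": 0,"rz": 0,"gripper": -0.6},{"tx": 0,"ty": 0,"tz": 0,"rx": 0,"ry": 0,"rz": 0,"gripper": -0.6},{"tx": 0,"ty": 0,"tz": -0.06,"rx": 0,"ry": 0,"rz": 0,"gripper": -0.6},{"tx": 0,"ty": 0,"tz": -0.08,"rx": 0,"ry": 0,"rz": 0,"gripper": -0.6},{"tx": -0.009,"ty": 0.111,"tz": 0,"rx": 0,"ry": 0,"rz": 0,"gripper": -0.6},{"tx": -0.009,"ty": 0.111,"tz": 0,"rx": 0,"ry": 0,"rz": 0,"gripper": -0.6},{"tx": -0.009,"ty": 0.111,"tz": 0,"rx": 0,"ry": 0,"rz": 0,"gripper": -0.6},{"tx": -0.009,"ty": 0.111,"tz": 0,"rx": 0,"ry": 0,"rz": 0,"gripper": -0.6},{"tx": -0.009,"ty": 0.111,"tz": 0,"rx": 0,"ry": 0,"rz": 0,"gripper": -0.6}]'

```text
time_s: 20.0
ee_pos: [610.8, 17.0, 111.9]
ee_rot: [180.0, -0.0, 174.7]
force: [1.8, 0.5, 1.5]
gripper_width: 73.0
gripper_force: 0.0
```

Emit:
send_rows --motion '[{"tx": -0.009,"ty": 0.111,"tz": 0,"rx": 0,"ry": 0,"rz": 0,"gripper": -0.6},{"tx": 0,"ty": 0,"tz": 0,"rx": 0,"ry": 0,"rz": 0,"gripper": -0.6}]'

```text
time_s: 20.25
ee_pos: [620.6, 73.9, 111.6]
ee_rot: [179.9, 0.0, 175.0]
force: [0.3, -0.1, 0.2]
gripper_width: 73.2
gripper_force: 0.0
```

```bash
python3 look.py 40;python3 go.py 620 71 11.5 174.7
```

```text
px [428.5 314.9] ax [19.3 58.9] -> [706.8 187.7  40. ]
px [127.5 314.8] ax [19.4 58.9] -> [685.2 -53.5  40. ]
px [275.7 221.7] ax [44.3 46.3] -> [617.4  72.3  40. ]
[620.2  71.7 111.6] [-180.    -0.   174.9] 20.3
rz 0.006 total [ 0.    -0.001  0.2  ] xy rows 1 [ 0.0002 -0.0014] z rows/.1 2.0 t 20.3 rot [-180.    -0.   174.9]
```

Emit:
send_rows --motion '[{"tx": 0,"ty": -0.001,"tz": 0.1,"rx": 0,"ry": 0,"rz": 0,"gripper": -0.6},{"tx": 0,"ty": 0,"tz": 0.075,"rx": 0,"ry": 0,"rz": 0,"gripper": -0.6},{"tx": 0,"ty": 0,"tz": 0.025,"rx": 0,"ry": 0,"rz": 0,"gripper": -0.6},{"tx": 0,"ty": 0,"tz": 0,"rx": 0,"ry": 0,"rz": 0,"gripper": 1},{"tx": 0,"ty": 0,"tz": 0,"rx": 0,"ry": 0,"rz": 0,"gripper": 1},{"tx": 0,"ty": 0,"tz": 0,"rx": 0,"ry": 0,"rz": 0,"gripper": 1},{"tx": 0,"ty": 0,"tz": 0,"rx": 0,"ry": 0,"rz": 0,"gripper": 1},{"tx": 0,"ty": 0,"tz": 0,"rx": 0,"ry": 0,"rz": 0,"gripper": 1}]'

```text
time_s: 21.3
ee_pos: [621.4, 69.7, 13.5]
ee_rot: [180.0, 0.2, 174.7]
force: [0.7, 1.2, 6.6]
gripper_width: 43.4
gripper_force: 20.0
```

Emit:
send_rows --motion '[{"tx": 0,"ty": 0,"tz": -0.06,"rx": 0,"ry": 0,"rz": 0,"gripper": 1},{"tx": 0,"ty": 0,"tz": -0.08,"rx": 0,"ry": 0,"rz": 0,"gripper": 1},{"tx": -0.008,"ty": -0.111,"tz": -0.06,"rx": 0,"ry": 0,"rz": 0,"gripper": 1},{"tx": -0.008,"ty": -0.111,"tz": 0,"rx": 0,"ry": 0,"rz": 0,"gripper": 1},{"tx": -0.008,"ty": -0.111,"tz": 0,"rx": 0,"ry": 0,"rz": 0,"gripper": 1},{"tx": -0.008,"ty": -0.111,"tz": 0,"rx": 0,"ry": 0,"rz": 0,"gripper": 1},{"tx": -0.008,"ty": -0.111,"tz": 0,"rx": 0,"ry": 0,"rz": 0,"gripper": 1},{"tx": -0.008,"ty": -0.111,"tz": 0,"rx": 0,"ry": 0,"rz": 0,"gripper": 1},{"tx": 0,"ty": 0,"tz": 0.06,"rx": 0,"ry": 0,"rz": 0,"gripper": 1},{"tx": 0,"ty": 0,"tz": 0.06,"rx": 0,"ry": 0,"rz": 0,"gripper": 1},{"tx": 0,"ty": 0,"tz": 0.018,"rx": 0,"ry": 0,"rz": 0,"gripper": 1},{"tx": 0,"ty": 0,"tz": 0,"rx": 0,"ry": 0,"rz": 0,"gripper": 1}]'

```text
time_s: 22.8
ee_pos: [613.3, -263.6, 43.2]
ee_rot: [-180.0, -0.0, 174.7]
force: [0.4, 0.0, -0.3]
gripper_width: 43.4
gripper_force: 20.0
```

```bash
python3 go.py 612.7 -263.2 42 174.7; python3 -c "
from h import *
s=env.state();print(s['ee_pos'],s['gripper_width'],s['force'])"
```

```text
rz 0.0 total [0.001 0.001 0.002] xy rows 1 [0.0012 0.0007] z rows/.1 0.02 t 22.8 rot [-180.    -0.   174.7]
[ 613.25225079 -263.59405647   43.1550519 ] 43.43506025743007 [ 0.40285618  0.00096381 -0.25240332]
```

Emit:
send_rows --motion '[{"tx": 0,"ty": 0,"tz": 0.002,"rx": 0,"ry": 0,"rz": 0,"gripper": 1},{"tx": 0,"ty": 0,"tz": 0,"rx": 0,"ry": 0,"rz": 0,"gripper": 0.2},{"tx": 0,"ty": 0,"tz": 0,"rx": 0,"ry": 0,"rz": 0,"gripper": -0.3},{"tx": 0,"ty": 0,"tz": 0,"rx": 0,"ry": 0,"rz": 0,"gripper": -0.6},{"tx": 0,"ty": 0,"tz": 0,"rx": 0,"ry": 0,"rz": 0,"gripper": -0.6},{"tx": 0,"ty": 0,"tz": -0.06,"rx": 0,"ry": 0,"rz": 0,"gripper": -0.6},{"tx": 0,"ty": 0,"tz": -0.1,"rx": 0,"ry": 0,"rz": 0,"gripper": -0.6},{"tx": 0,"ty": 0,"tz": -0.1,"rx": 0,"ry": 0,"rz": 0,"gripper": -0.6},{"tx": 0,"ty": 0,"tz": -0.1,"rx": 0,"ry": 0,"rz": 0,"gripper": -0.6},{"tx": 0,"ty": 0,"tz": 0,"rx": 0,"ry": 0,"rz": 0,"gripper": -0.6}]'

```text
time_s: 24.05
ee_pos: [615.6, -264.7, 226.9]
ee_rot: [-179.8, 0.6, 174.7]
force: [-1.2, 1.4, -0.5]
gripper_width: 72.9
gripper_force: 0.0
```

```bash
python3 look.py 70 w5; python3 - <<'E'
from h import *
np.set_printoptions(precision=1,suppress=True)
k=cam("top");save(k,"t2",box=(150,160,430,300),s=2.8)
E
```

```text
px [401.5 371.5] ax [ 25.6 419.5] -> [ 836.3 -142.9   70. ]
px [332.9 342.2] ax [22.2 26.7] -> [ 789.2 -219.8   70. ]
px [429.4 314.6] ax [20.7 60.4] -> [ 763.1 -113.5   70. ]
px [126.6 314.7] ax [20.8 60.6] -> [ 733.2 -442.6   70. ]
px [279.3 189.7] ax [34.  34.8] -> [ 609.2 -263.6   70. ]
px [278.7 137.2] ax [36.7 37.5] -> [ 559.3 -259.5   70. ]
px [273.5  93.5] ax [11.  20.6] -> [ 520.6 -260.6   70. ]
px [270.  72.] ax [15.3 19.8] -> [ 502.4 -261.9   70. ]
px [270.3  23.9] ax [17.6 30.1] -> [ 464.7 -257.9   70. ]
[ 614.3 -264.   223.7] [-179.9    0.2  174.7] 24.1
```

View pics/w5.png

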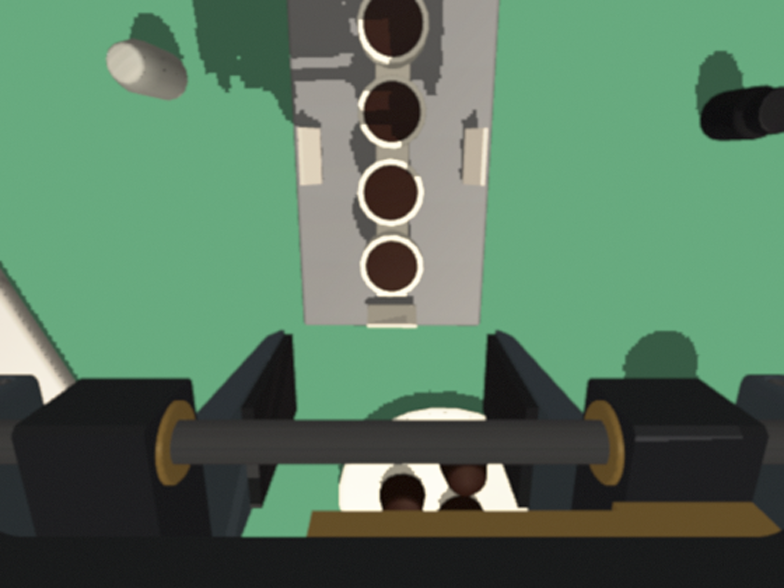

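View pics/t2.png

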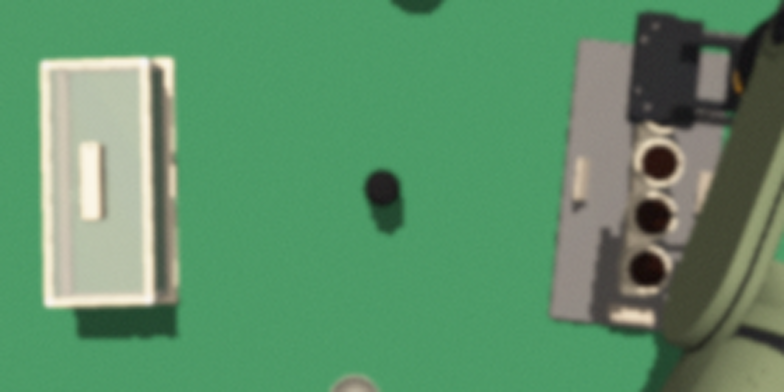

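Wrist view: four ramekins upright in line at (392,25), (390,110), (390,191) and (391,266), and the shaker standing at (145,68). Top crop: the cover is still on the left at (108,182), with its handle at (91,181) and almost no yaw.

```bash
python3 go.py 536 262 224 180.7
```

```text
rz -0.2 total [ 0.142  1.053 -0.005] xy rows 10 [0.0142 0.1053] z rows/.1 -0.05 t 24.15 rot [180.    0.  174.7]
```

Emit:
send_rows --motion '[{"tx": 0,"ty": 0,"tz": 0,"rx": 0,"ry": 0,"rz": -0.2,"gripper": -0.6},{"tx": 0.0142,"ty": 0.105,"tz": 0,"rx": 0,"ry": 0,"rz": 0,"gripper": -0.6},{"tx": 0.0142,"ty": 0.105,"tz": 0,"rx": 0,"ry": 0,"rz": 0,"gripper": -0.6},{"tx": 0.0142,"ty": 0.105,"tz": 0,"rx": 0,"ry": 0,"rz": 0,"gripper": -0.6},{"tx": 0.0142,"ty": 0.105,"tz": 0,"rx": 0,"ry": 0,"rz": 0,"gripper": -0.6},{"tx": 0.0142,"ty": 0.105,"tz": 0,"rx": 0,"ry": 0,"rz": 0,"gripper": -0.6},{"tx": 0.0142,"ty": 0.105,"tz": 0,"rx": 0,"ry": 0,"rz": 0,"gripper": -0.6},{"tx": 0.0142,"ty": 0.105,"tz": 0,"rx": 0,"ry": 0,"rz": 0,"gripper": -0.6},{"tx": 0.0142,"ty": 0.105,"tz": 0,"rx": 0,"ry": 0,"rz": 0,"gripper": -0.6},{"tx": 0.0142,"ty": 0.105,"tz": 0,"rx": 0,"ry": 0,"rz": 0,"gripper": -0.6},{"tx": 0.0142,"ty": 0.105,"tz": 0,"rx": 0,"ry": 0,"rz": 0,"gripper": -0.6},{"tx": 0,"ty": 0,"tz": 0,"rx": 0,"ry": 0,"rz": 0,"gripper": -0.6}]'

```text
time_s: 25.65
ee_pos: [534.3, 263.3, 219.1]
ee_rot: [-180.0, -0.2, -179.0]
force: [-0.4, -0.1, -0.6]
gripper_width: 73.1
gripper_force: 0.0
```

```bash
cat > cov.py <<'E'
import sys
from h import *
np.set_printoptions(precision=1,suppress=True)
def handle(k,z=102):
    im=k["im"].astype(int)
    h=cv2.cvtColor(k["im"],cv2.COLOR_RGB2HSV);m=((h[...,2]>205)&(h[...,1]<50)).astype(np.uint8)
    for c in cv2.findContours(m,0,1)[0]:
        if cv2.contourArea(c)>150:
            p=cv2.boxPoints(cv2.minAreaRect(c));W=np.array([onz(k,*q,z)[:2] for q in p])
            r=cv2.minAreaRect(W.astype(np.float32));print("px",p.mean(0),"world c",np.array(r[0]),"size",np.array(r[1]),"ang",round(r[2],1))
if __name__=="__main__":
    k=cam("wrist");handle(k);save(k,sys.argv[1],s=1.4);s=env.state();print(s["ee_pos"],s["ee_rot"],s["time_s"])
E
python3 cov.py w6
```

```text
px [282. 278.] world c [600.  267.8] size [ 6.1 68.5] ang 1.0
px [280.  207.4] world c [533.5 264.8] size [67.7 17.1] ang 2.2
px [328.6 198.5] world c [531.4 307.1] size [179.8  10.1] ang 1.9
px [229.8 198.4] world c [532.8 222. ] size [180.1   7.6] ang 2.5
[534.7 261.4 219.3] [-179.9   -0.2 -179.1] 25.7
```

View pics/w6.png

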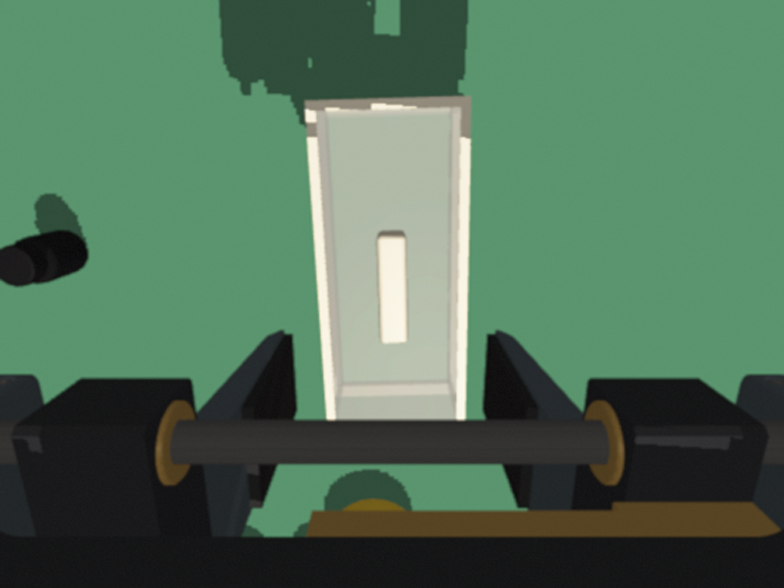

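The handle is at px (392,288), between the fingers, at about (535,264.5) with yaw of about 2 degrees. The cover has not been knocked.

Emit:
send_rows --motion '[{"tx": 0,"ty": 0.005,"tz": 0,"rx": 0,"ry": 0,"rz": -0.04,"gripper": -0.6},{"tx": 0,"ty": 0,"tz": 0.1,"rx": 0,"ry": 0,"rz": 0,"gripper": -0.6},{"tx": 0,"ty": 0,"tz": 0.1,"rx": 0,"ry": 0,"rz": 0,"gripper": -0.6},{"tx": 0,"ty": 0,"tz": 0.05,"rx": 0,"ry": 0,"rz": 0,"gripper": -0.6},{"tx": 0,"ty": 0,"tz": 0.02,"rx": 0,"ry": 0,"rz": 0,"gripper": -0.6},{"tx": 0,"ty": 0,"tz": 0,"rx": 0,"ry": 0,"rz": 0,"gripper": -0.3},{"tx": 0,"ty": 0,"tz": 0,"rx": 0,"ry": 0,"rz": 0,"gripper": -0.3}]'

```text
time_s: 26.58
ee_pos: [537.0, 263.0, 88.0]
ee_rot: [179.9, 0.1, -178.1]
force: [0.2, 0.5, 0.1]
gripper_width: 59.5
gripper_force: 0.0
```

```bash
python3 - <<'E'
from h import *
p=[]
for i in range(5):
    cam("top");s=env.state();p.append(s["ee_pos"])
print(np.mean(p,0),np.std(p,0),s["ee_rot"],s["force"])
E
```

```text
[536.61002615 263.14255049  87.75823492] [0.22375032 0.02466341 0.24763564] [ 1.79963802e+02  7.57023821e-02 -1.78092473e+02] [-0.46629781  0.03049153  0.14750081]
```

Emit:
send_rows --motion '[{"tx": 0.002,"ty": 0.002,"tz": 0.011,"rx": 0,"ry": 0,"rz": 0,"gripper": 0},{"tx": 0,"ty": 0,"tz": 0,"rx": 0,"ry": 0,"rz": 0,"gripper": 1},{"tx": 0,"ty": 0,"tz": 0,"rx": 0,"ry": 0,"rz": 0,"gripper": 1},{"tx": 0,"ty": 0,"tz": 0,"rx": 0,"ry": 0,"rz": 0,"gripper": 1},{"tx": 0,"ty": 0,"tz": 0,"rx": 0,"ry": 0,"rz": 0,"gripper": 1},{"tx": 0,"ty": 0,"tz": 0,"rx": 0,"ry": 0,"rz": 0,"gripper": 1},{"tx": 0,"ty": 0,"tz": 0,"rx": 0,"ry": 0,"rz": 0,"gripper": 1},{"tx": 0,"ty": 0,"tz": 0,"rx": 0,"ry": 0,"rz": 0,"gripper": 1},{"tx": 0,"ty": 0,"tz": 0,"rx": 0,"ry": 0,"rz": 0,"gripper": 1},{"tx": 0,"ty": 0,"tz": 0,"rx": 0,"ry": 0,"rz": 0,"gripper": 1}]' --grip_force 45

```text
time_s: 28.08
ee_pos: [535.0, 264.0, 81.2]
ee_rot: [180.0, 0.0, -178.1]
force: [1.1, 0.8, -1.7]
gripper_width: 17.5
gripper_force: 45.0
```

Emit:
send_rows --motion '[{"tx": 0,"ty": 0,"tz": -0.04,"rx": 0,"ry": 0,"rz": 0,"gripper": 1},{"tx": 0,"ty": 0,"tz": -0.1,"rx": 0,"ry": 0,"rz": 0,"gripper": 1},{"tx": 0,"ty": 0,"tz": -0.1,"rx": 0,"ry": 0,"rz": 0,"gripper": 1},{"tx": 0,"ty": 0,"tz": -0.06,"rx": 0,"ry": 0,"rz": 0,"gripper": 1},{"tx": 0,"ty": 0,"tz": 0,"rx": 0,"ry": 0,"rz": 0,"gripper": 1},{"tx": 0,"ty": 0,"tz": 0,"rx": 0,"ry": 0,"rz": 0,"gripper": 1}]'

```text
time_s: 28.82
ee_pos: [533.9, 263.3, 229.0]
ee_rot: [-179.9, -0.2, -178.1]
force: [-0.0, -0.4, -1.8]
gripper_width: 17.7
gripper_force: 45.0
```

```bash
python3 go.py 536.5 -256.3 232 174.7;python3 - <<'E'
from h import *
k=cam("wrist");save(k,"w7",s=1.4);import pickle;pickle.dump(k,open("w7.pkl","wb"));s=env.state();print(s["ee_pos"],s["ee_rot"],s["force"],s["torque"])
E
```

```text
rz 0.24 total [-0.101 -1.034 -0.006] xy rows 10 [-0.0101 -0.1034] z rows/.1 -0.06 t 28.825 rot [-179.9   -0.2 -178.1]
[533.77442279 263.25483366 228.67818926] [-179.89463275   -0.24180837 -178.1043693 ] [ 0.99324364 -0.09825476 -2.98865956] [ 0.07100316 -0.0195019   0.01603046]
```

View pics/w7.png

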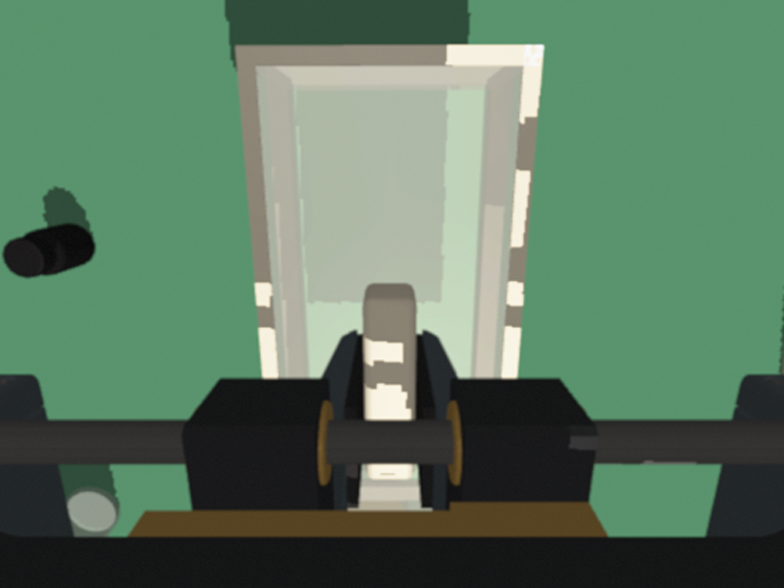

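The cover is held level and square. Flange corners are at (236,46) and (543,45), and the handle's near end is at (389,284). Next, the cover's offset in the grasp.

```bash
python3 - <<'E'
from h import *
import pickle;k=pickle.load(open("w7.pkl","rb"))
R=Ro.from_euler('xyz',[-179.9,-.2,-178.1],degrees=True)
for n,u,v,dz in [("fl",236,45,152.5-228.7),("fl",543,44.5,152.5-228.7),("handle end",389,284,20.8)]:
    P=onz(k,u/1.4,v/1.4,228.7+dz);print(n,R.inv().apply(P-[533.77,263.25,228.7]).round(1))
E
```

```text
fl [130.6 -71.1  76.8]
fl [130.7  71.3  76.5]
handle end [ 41.7  -0.2 -20.7]
```

```bash
python3 - <<'E'
from h import *
import pickle;k=pickle.load(open("w7.pkl","rb"))
R=Ro.from_euler('xyz',[-179.9,-.2,-178.1],degrees=True)
for n,u,v,dz in [("fl",236,45,-76),("fl",543,44.5,-76),("fl mid",262,378,-76),("fl mid",519,378,-76),("handle end L",363,290,20.8),("handle end R",416,290,20.8),("top L",258,67,-3),("top R",524,67,-3),("top L2",299,90,-3)]:
    P=onz(k,u/1.4,v/1.4,228.7+dz);print(n,R.inv().apply(P-[533.77,263.25,228.7]).round(1))
s=cam("scene");save(s,"s3",box=(200,40,440,220),s=3)
print(env.state()["gripper_width"])
E
```

```text
fl [130.6 -71.1  76.6]
fl [130.7  71.2  76.3]
fl mid [-38.5 -71.6  76. ]
fl mid [-38.5  72.8  75.7]
handle end L [ 39.7  -8.6 -20.6]
handle end R [ 39.7   8.6 -20.7]
top L [109.6 -43.4   3.5]
top R [109.5  44.5   3.3]
top L2 [102.5 -30.3   3.4]
17.732646637954037
```

View pics/s3.png

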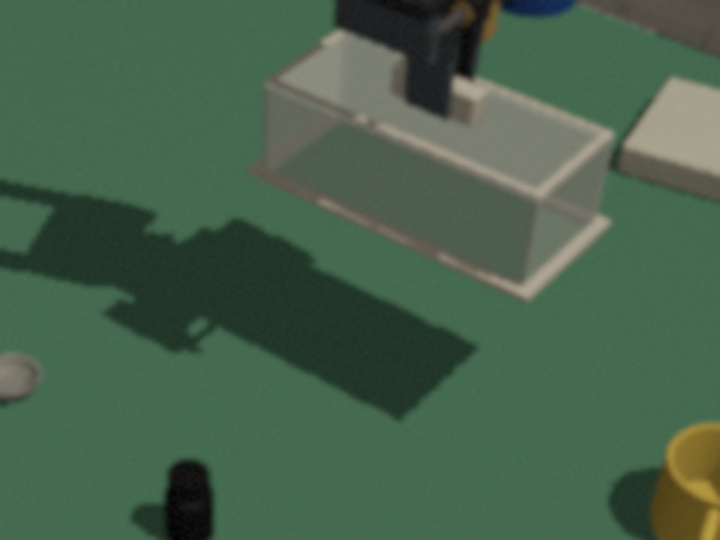

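Emit:
send_rows --motion '[{"tx": 0,"ty": 0,"tz": 0,"rx": 0,"ry": 0,"rz": 0.24,"gripper": 1},{"tx": -0.0104,"ty": -0.1034,"tz": 0,"rx": 0,"ry": 0,"rz": 0,"gripper": 1},{"tx": -0.0104,"ty": -0.1034,"tz": 0,"rx": 0,"ry": 0,"rz": 0,"gripper": 1},{"tx": -0.0104,"ty": -0.1034,"tz": 0,"rx": 0,"ry": 0,"rz": 0,"gripper": 1},{"tx": -0.0104,"ty": -0.1034,"tz": 0,"rx": 0,"ry": 0,"rz": 0,"gripper": 1},{"tx": -0.0104,"ty": -0.1034,"tz": 0,"rx": 0,"ry": 0,"rz": 0,"gripper": 1},{"tx": -0.0104,"ty": -0.1034,"tz": 0,"rx": 0,"ry": 0,"rz": 0,"gripper": 1},{"tx": -0.0104,"ty": -0.1034,"tz": 0,"rx": 0,"ry": 0,"rz": 0,"gripper": 1},{"tx": -0.0104,"ty": -0.1034,"tz": 0,"rx": 0,"ry": 0,"rz": 0,"gripper": 1},{"tx": -0.0104,"ty": -0.1034,"tz": 0,"rx": 0,"ry": 0,"rz": 0,"gripper": 1},{"tx": -0.0104,"ty": -0.1034,"tz": 0,"rx": 0,"ry": 0,"rz": 0,"gripper": 1},{"tx": 0,"ty": 0,"tz": 0,"rx": 0,"ry": 0,"rz": 0,"gripper": 1}]'

```text
time_s: 30.42
ee_pos: [538.1, -258.8, 228.8]
ee_rot: [180.0, -0.2, 174.4]
force: [0.5, 1.0, -1.7]
gripper_width: 17.6
gripper_force: 45.0
```

```bash
cat > st.py <<'E'
from h import *
import sys
np.set_printoptions(precision=2,suppress=True)
p=[];f=[]
for i in range(4):
    cam("top");s=env.state();p.append(s["ee_pos"]);f.append(s["force"])
print("pos",np.mean(p,0),"rot",np.array(s["ee_rot"]),"F",np.mean(f,0),"T",np.array(s["torque"]),"w",s["gripper_width"],"t",s["time_s"])
E
python3 st.py; python3 go.py 538 -256.3 130 174.7
```

```text
pos [ 538.37 -255.37  229.63] rot [179.93  -0.09 174.76] F [ 0.07  0.51 -1.96] T [ 0.02 -0.07 -0.06] w 17.27035819347854 t 30.625
rz 0.002 total [ 0.001 -0.004  0.2  ] xy rows 1 [ 0.001  -0.0038] z rows/.1 2.0 t 30.625 rot [ 1.799e+02 -1.000e-01  1.748e+02]
```

Emit:
send_rows --motion '[{"tx": 0.001,"ty": -0.002,"tz": 0.07,"rx": 0,"ry": 0,"rz": 0,"gripper": 1},{"tx": 0,"ty": 0,"tz": 0.07,"rx": 0,"ry": 0,"rz": 0,"gripper": 1},{"tx": 0,"ty": 0,"tz": 0.06,"rx": 0,"ry": 0,"rz": 0,"gripper": 1},{"tx": 0,"ty": 0,"tz": 0.02,"rx": 0,"ry": 0,"rz": 0,"gripper": 1},{"tx": 0,"ty": 0,"tz": 0.01,"rx": 0,"ry": 0,"rz": 0,"gripper": 1},{"tx": 0,"ty": 0,"tz": 0.01,"rx": 0,"ry": 0,"rz": 0,"gripper": 1},{"tx": 0,"ty": 0,"tz": 0.005,"rx": 0,"ry": 0,"rz": 0,"gripper": 1},{"tx": 0,"ty": 0,"tz": 0,"rx": 0,"ry": 0,"rz": 0,"gripper": 1}]'

```text
time_s: 31.62
ee_pos: [538.5, -256.8, 108.9]
ee_rot: [-180.0, 0.0, 174.7]
force: [-0.5, 0.1, -2.3]
gripper_width: 18.1
gripper_force: 45.0
```

```bash
python3 st.py;python3 - <<'E'
from h import *
k=cam("scene");save(k,"s4",box=(60,180,300,360),s=3)
E
```

```text
pos [ 538.56 -256.8   108.95] rot [-179.99    0.03  174.7 ] F [ 0.17 -0.08 -2.2 ] T [ 0.02 -0.03 -0.02] w 17.75410492813278 t 31.825
```

View pics/s4.png

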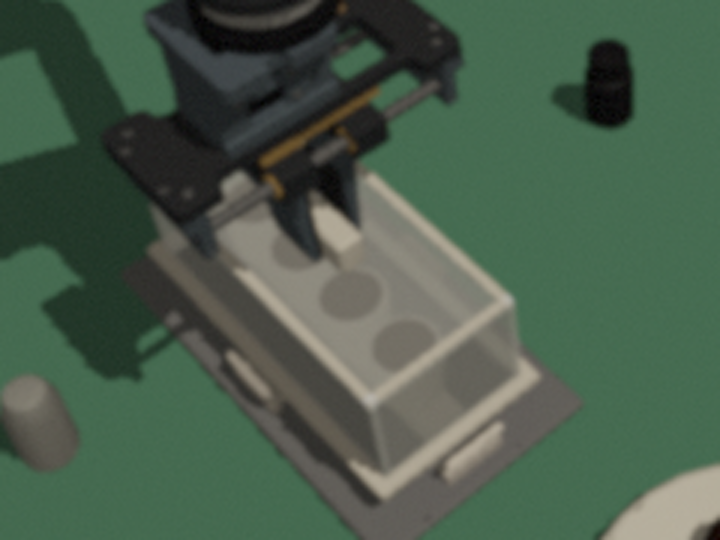

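The cover sits square between the catches with the ramekins upright inside. There is no contact yet, so I'll lower it slowly.

Emit:
send_rows --motion '[{"tx": 0,"ty": 0,"tz": 0.006,"rx": 0,"ry": 0,"rz": 0,"gripper": 1},{"tx": 0,"ty": 0,"tz": 0.006,"rx": 0,"ry": 0,"rz": 0,"gripper": 1},{"tx": 0,"ty": 0,"tz": 0.004,"rx": 0,"ry": 0,"rz": 0,"gripper": 1},{"tx": 0,"ty": 0,"tz": 0,"rx": 0,"ry": 0,"rz": 0,"gripper": 1}]'

```text
time_s: 32.38
ee_pos: [539.5, -256.8, 102.8]
ee_rot: [-180.0, 0.2, 174.7]
force: [-1.5, 1.7, 8.9]
gripper_width: 17.6
gripper_force: 45.0
```

Contact at about 9 N means the flange is resting on the lead-ins. I'll release and press each edge with closed fingertips, +x end first.

Emit:
send_rows --motion '[{"tx": 0,"ty": 0,"tz": -0.001,"rx": 0,"ry": 0,"rz": 0,"gripper": 0.5},{"tx": 0,"ty": 0,"tz": 0,"rx": 0,"ry": 0,"rz": 0,"gripper": 0.2},{"tx": 0,"ty": 0,"tz": 0,"rx": 0,"ry": 0,"rz": 0,"gripper": 0.2},{"tx": 0,"ty": 0,"tz": -0.05,"rx": 0,"ry": 0,"rz": 0,"gripper": 0.2},{"tx": 0,"ty": 0,"tz": -0.06,"rx": 0,"ry": 0,"rz": 0,"gripper": 0.2},{"tx": -0.07,"ty": 0,"tz": 0,"rx": 0,"ry": 0,"rz": 0,"gripper": 1},{"tx": -0.07,"ty": 0,"tz": 0,"rx": 0,"ry": 0,"rz": 0,"gripper": 1},{"tx": -0.07,"ty": 0,"tz": 0,"rx": 0,"ry": 0,"rz": 0,"gripper": 1},{"tx": 0,"ty": 0,"tz": 0.06,"rx": 0,"ry": 0,"rz": 0,"gripper": 1},{"tx": 0,"ty": 0,"tz": 0.02,"rx": 0,"ry": 0,"rz": 0,"gripper": 1},{"tx": 0,"ty": 0,"tz": 0.01,"rx": 0,"ry": 0,"rz": 0,"gripper": 1},{"tx": 0,"ty": 0,"tz": 0,"rx": 0,"ry": 0,"rz": 0,"gripper": 1}]'

```text
time_s: 33.88
ee_pos: [642.8, -266.4, 111.5]
ee_rot: [180.0, 0.0, 174.7]
force: [0.3, 0.0, -0.6]
gripper_width: 0.3
gripper_force: 0.0
```

```bash
python3 st.py; python3 go.py 642.5 -266.2 100 174.7
```

```text
pos [ 643.21 -266.58  112.16] rot [-179.98    0.1   174.69] F [-0.08 -0.42  0.07] T [ 0.02 -0.04  0.  ] w 0.5162624716979748 t 34.075
rz -0.0 total [0.002 0.001 0.024] xy rows 1 [0.0016 0.0006] z rows/.1 0.24 t 34.075 rot [-1.800e+02  1.000e-01  1.747e+02]
```

Emit:
send_rows --motion '[{"tx": 0,"ty": 0,"tz": 0.012,"rx": 0,"ry": 0,"rz": 0,"gripper": 1},{"tx": 0,"ty": 0,"tz": 0.01,"rx": 0,"ry": 0,"rz": 0,"gripper": 1},{"tx": 0,"ty": 0,"tz": 0.006,"rx": 0,"ry": 0,"rz": 0,"gripper": 1},{"tx": 0,"ty": 0,"tz": 0.006,"rx": 0,"ry": 0,"rz": 0,"gripper": 1},{"tx": 0,"ty": 0,"tz": 0,"rx": 0,"ry": 0,"rz": 0,"gripper": 1}]'

```text
time_s: 34.7
ee_pos: [644.5, -266.7, 94.9]
ee_rot: [-180.0, 0.2, 174.7]
force: [3.0, -0.1, 3.6]
gripper_width: 0.4
gripper_force: 1.9
```

Emit:
send_rows --motion '[{"tx": 0,"ty": 0,"tz": 0.006,"rx": 0,"ry": 0,"rz": 0,"gripper": 1},{"tx": 0,"ty": 0,"tz": 0.004,"rx": 0,"ry": 0,"rz": 0,"gripper": 1},{"tx": 0,"ty": 0,"tz": 0,"rx": 0,"ry": 0,"rz": 0,"gripper": 1}]'

```text
time_s: 35.08
ee_pos: [646.2, -267.2, 91.9]
ee_rot: [-179.9, 0.5, 174.7]
force: [3.7, -0.7, 8.3]
gripper_width: 0.1
gripper_force: 4.8
```

Emit:
send_rows --motion '[{"tx": 0,"ty": 0,"tz": 0.004,"rx": 0,"ry": 0,"rz": 0,"gripper": 1},{"tx": 0,"ty": 0,"tz": 0.004,"rx": 0,"ry": 0,"rz": 0,"gripper": 1},{"tx": 0,"ty": 0,"tz": 0,"rx": 0,"ry": 0,"rz": 0,"gripper": 1}]'

```text
time_s: 35.45
ee_pos: [647.6, -266.9, 89.3]
ee_rot: [-179.9, 0.7, 174.7]
force: [5.9, 1.8, 13.5]
gripper_width: 0.5
gripper_force: 6.9
```

Emit:
send_rows --motion '[{"tx": 0,"ty": 0,"tz": 0.004,"rx": 0,"ry": 0,"rz": 0,"gripper": 1},{"tx": 0,"ty": 0,"tz": 0.002,"rx": 0,"ry": 0,"rz": 0,"gripper": 1},{"tx": 0,"ty": 0,"tz": 0,"rx": 0,"ry": 0,"rz": 0,"gripper": 1}]'

```text
time_s: 35.83
ee_pos: [647.7, -266.9, 89.1]
ee_rot: [-179.9, 0.8, 174.7]
force: [2.5, 3.1, 24.1]
gripper_width: 0.3
gripper_force: 12.1
```

Emit:
send_rows --motion '[{"tx": 0,"ty": 0,"tz": 0.003,"rx": 0,"ry": 0,"rz": 0,"gripper": 1},{"tx": 0,"ty": 0,"tz": 0,"rx": 0,"ry": 0,"rz": 0,"gripper": 1}]'

```text
time_s: 36.08
ee_pos: [647.8, -266.9, 89.0]
ee_rot: [-179.9, 0.8, 174.7]
force: [1.5, 3.6, 28.7]
gripper_width: 0.5
gripper_force: 14.7
```

```bash
python3 st.py;python3 - <<'E'
from h import *
k=cam("scene");save(k,"s5",box=(90,200,290,350),s=4)
E
```

```text
pos [ 647.79 -266.94   89.01] rot [-179.86    0.83  174.69] F [ 0.83  3.67 29.84] T [ 0.71  0.19 -0.03] w 0.6621223722199125 t 36.275
```

View pics/s5.png

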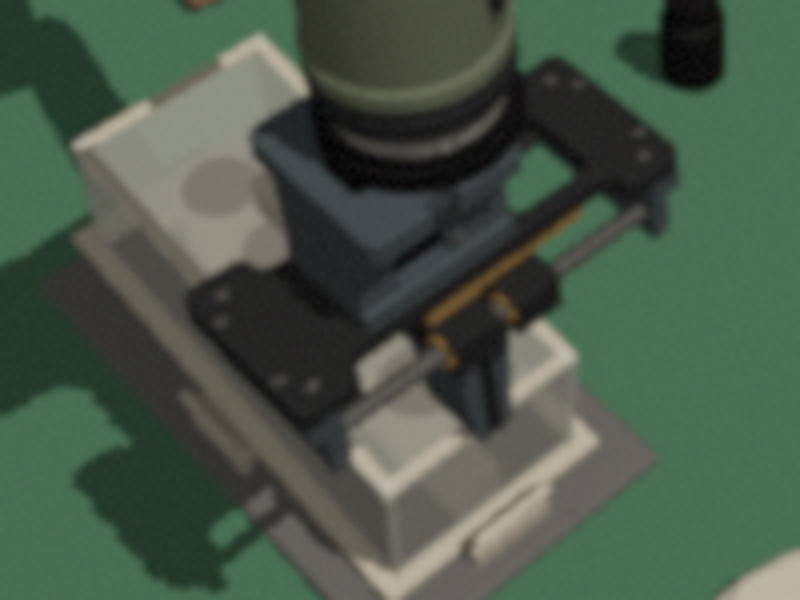

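The +x edge is at a hard stop at 30 N and the -x end is lifted, as expected. Next is the -x end.

Emit:
send_rows --motion '[{"tx": 0,"ty": 0,"tz": -0.06,"rx": 0,"ry": 0,"rz": 0,"gripper": 1},{"tx": 0,"ty": 0,"tz": -0.08,"rx": 0,"ry": 0,"rz": 0,"gripper": 1},{"tx": 0.07,"ty": 0,"tz": 0,"rx": 0,"ry": 0,"rz": 0,"gripper": 1},{"tx": 0.1,"ty": 0,"tz": 0,"rx": 0,"ry": 0,"rz": 0,"gripper": 1},{"tx": 0.1,"ty": 0,"tz": 0,"rx": 0,"ry": 0,"rz": 0,"gripper": 1},{"tx": 0.1,"ty": 0,"tz": 0,"rx": 0,"ry": 0,"rz": 0,"gripper": 1},{"tx": 0.05,"ty": 0,"tz": 0,"rx": 0,"ry": 0,"rz": 0,"gripper": 1},{"tx": 0,"ty": 0,"tz": 0.06,"rx": 0,"ry": 0,"rz": 0,"gripper": 1},{"tx": 0,"ty": 0,"tz": 0,"rx": 0,"ry": 0,"rz": 0,"gripper": 1}]'

```text
time_s: 37.45
ee_pos: [431.6, -245.8, 118.7]
ee_rot: [179.8, -0.3, 174.7]
force: [0.1, 0.5, 0.3]
gripper_width: 0.6
gripper_force: 0.0
```

```bash
python3 st.py; python3 go.py 433.5 -246.8 100 174.7
```

```text
pos [ 433.92 -246.97  120.68] rot [-179.98    0.05  174.72] F [-0.11 -0.22  0.04] T [ 0.02 -0.02  0.02] w 0.8048269902270953 t 37.65
rz 0.001 total [0.002 0.001 0.042] xy rows 1 [0.0022 0.0007] z rows/.1 0.42 t 37.65 rot [-1.800e+02  1.000e-01  1.747e+02]
```

Emit:
send_rows --motion '[{"tx": 0,"ty": 0,"tz": 0.012,"rx": 0,"ry": 0,"rz": 0,"gripper": 1},{"tx": 0,"ty": 0,"tz": 0.01,"rx": 0,"ry": 0,"rz": 0,"gripper": 1},{"tx": 0,"ty": 0,"tz": 0.01,"rx": 0,"ry": 0,"rz": 0,"gripper": 1},{"tx": 0,"ty": 0,"tz": 0.008,"rx": 0,"ry": 0,"rz": 0,"gripper": 1},{"tx": 0,"ty": 0,"tz": 0,"rx": 0,"ry": 0,"rz": 0,"gripper": 1}]'

```text
time_s: 38.28
ee_pos: [433.9, -246.8, 100.1]
ee_rot: [180.0, -0.0, 174.7]
force: [0.6, 0.3, -0.4]
gripper_width: 0.9
gripper_force: 0.0
```

Emit:
send_rows --motion '[{"tx": 0,"ty": 0,"tz": 0.008,"rx": 0,"ry": 0,"rz": 0,"gripper": 1},{"tx": 0,"ty": 0,"tz": 0.004,"rx": 0,"ry": 0,"rz": 0,"gripper": 1},{"tx": 0,"ty": 0,"tz": 0,"rx": 0,"ry": 0,"rz": 0,"gripper": 1}]'

```text
time_s: 38.65
ee_pos: [434.4, -247.4, 95.0]
ee_rot: [-180.0, 0.1, 174.7]
force: [-0.1, -0.6, 4.5]
gripper_width: 0.6
gripper_force: 2.3
```

Emit:
send_rows --motion '[{"tx": 0,"ty": 0,"tz": 0.005,"rx": 0,"ry": 0,"rz": 0,"gripper": 1},{"tx": 0,"ty": 0,"tz": 0.005,"rx": 0,"ry": 0,"rz": 0,"gripper": 1},{"tx": 0,"ty": 0,"tz": 0,"rx": 0,"ry": 0,"rz": 0,"gripper": 1}]'

```text
time_s: 39.02
ee_pos: [433.5, -246.7, 88.9]
ee_rot: [180.0, -0.1, 174.7]
force: [-0.7, -0.7, 0.5]
gripper_width: 0.5
gripper_force: 0.0
```

Emit:
send_rows --motion '[{"tx": 0,"ty": 0,"tz": 0.004,"rx": 0,"ry": 0,"rz": 0,"gripper": 1},{"tx": 0,"ty": 0,"tz": 0.002,"rx": 0,"ry": 0,"rz": 0,"gripper": 1},{"tx": 0,"ty": 0,"tz": 0,"rx": 0,"ry": 0,"rz": 0,"gripper": 1}]'

```text
time_s: 39.4
ee_pos: [433.9, -246.9, 86.5]
ee_rot: [180.0, -0.0, 174.7]
force: [0.2, -0.1, 0.2]
gripper_width: 0.8
gripper_force: 0.0
```

The force dropped, so this end has clicked. I'll press it to the stop.

Emit:
send_rows --motion '[{"tx": 0,"ty": 0,"tz": 0.003,"rx": 0,"ry": 0,"rz": 0,"gripper": 1},{"tx": 0,"ty": 0,"tz": 0.004,"rx": 0,"ry": 0,"rz": 0,"gripper": 1},{"tx": 0,"ty": 0,"tz": 0,"rx": 0,"ry": 0,"rz": 0,"gripper": 1}]'

```text
time_s: 39.78
ee_pos: [434.0, -247.0, 86.2]
ee_rot: [-180.0, 0.1, 174.7]
force: [-5.3, 2.9, 22.8]
gripper_width: 0.5
gripper_force: 11.5
```

-x is seated at 86.2. +x stopped at 89, so I'll press it again.

Emit:
send_rows --motion '[{"tx": 0,"ty": 0,"tz": -0.06,"rx": 0,"ry": 0,"rz": 0,"gripper": 1},{"tx": 0,"ty": 0,"tz": -0.08,"rx": 0,"ry": 0,"rz": 0,"gripper": 1},{"tx": -0.07,"ty": 0,"tz": 0,"rx": 0,"ry": 0,"rz": 0,"gripper": 1},{"tx": -0.1,"ty": 0,"tz": 0,"rx": 0,"ry": 0,"rz": 0,"gripper": 1},{"tx": -0.1,"ty": 0,"tz": 0,"rx": 0,"ry": 0,"rz": 0,"gripper": 1},{"tx": -0.1,"ty": 0,"tz": 0,"rx": 0,"ry": 0,"rz": 0,"gripper": 1},{"tx": -0.05,"ty": 0,"tz": 0,"rx": 0,"ry": 0,"rz": 0,"gripper": 1},{"tx": 0,"ty": 0,"tz": 0.08,"rx": 0,"ry": 0,"rz": 0,"gripper": 1},{"tx": 0,"ty": 0,"tz": 0.03,"rx": 0,"ry": 0,"rz": 0,"gripper": 1},{"tx": 0,"ty": 0,"tz": 0.01,"rx": 0,"ry": 0,"rz": 0,"gripper": 1},{"tx": 0,"ty": 0,"tz": 0.006,"rx": 0,"ry": 0,"rz": 0,"gripper": 1},{"tx": 0,"ty": 0,"tz": 0,"rx": 0,"ry": 0,"rz": 0,"gripper": 1}]'

```text
time_s: 41.28
ee_pos: [643.3, -266.6, 91.2]
ee_rot: [-180.0, 0.1, 174.7]
force: [0.7, -0.3, 0.7]
gripper_width: 0.3
gripper_force: 0.0
```

Emit:
send_rows --motion '[{"tx": 0,"ty": 0,"tz": 0.006,"rx": 0,"ry": 0,"rz": 0,"gripper": 1},{"tx": 0,"ty": 0,"tz": 0,"rx": 0,"ry": 0,"rz": 0,"gripper": 1}]'

```text
time_s: 41.52
ee_pos: [642.9, -266.3, 87.3]
ee_rot: [180.0, 0.0, 174.7]
force: [-0.1, 0.0, 0.3]
gripper_width: 0.3
gripper_force: 0.0
```

Emit:
send_rows --motion '[{"tx": 0,"ty": 0,"tz": 0.005,"rx": 0,"ry": 0,"rz": 0,"gripper": 1},{"tx": 0,"ty": 0,"tz": 0.003,"rx": 0,"ry": 0,"rz": 0,"gripper": 1},{"tx": 0,"ty": 0,"tz": 0,"rx": 0,"ry": 0,"rz": 0,"gripper": 1}]'

```text
time_s: 41.9
ee_pos: [643.2, -266.5, 86.3]
ee_rot: [-180.0, 0.1, 174.7]
force: [-3.8, 1.9, 12.0]
gripper_width: 0.4
gripper_force: 6.2
```

+x is home at 86.3. Next is +y.

Emit:
send_rows --motion '[{"tx": 0,"ty": 0,"tz": -0.06,"rx": 0,"ry": 0,"rz": 0,"gripper": 1},{"tx": 0,"ty": 0,"tz": -0.07,"rx": 0,"ry": 0,"rz": 0,"gripper": 1},{"tx": 0.07,"ty": 0.027,"tz": 0,"rx": 0,"ry": 0,"rz": 0,"gripper": 1},{"tx": 0.07,"ty": 0.027,"tz": 0,"rx": 0,"ry": 0,"rz": 0,"gripper": 1},{"tx": 0.07,"ty": 0.027,"tz": 0,"rx": 0,"ry": 0,"rz": 0,"gripper": 1},{"tx": 0,"ty": 0,"tz": 0.06,"rx": 0,"ry": 0,"rz": 0,"gripper": 1},{"tx": 0,"ty": 0,"tz": 0.03,"rx": 0,"ry": 0,"rz": 0,"gripper": 1},{"tx": 0,"ty": 0,"tz": 0.01,"rx": 0,"ry": 0,"rz": 0,"gripper": 1},{"tx": 0,"ty": 0,"tz": 0.01,"rx": 0,"ry": 0,"rz": 0,"gripper": 1},{"tx": 0,"ty": 0,"tz": 0.005,"rx": 0,"ry": 0,"rz": 0,"gripper": 1},{"tx": 0,"ty": 0,"tz": 0.005,"rx": 0,"ry": 0,"rz": 0,"gripper": 1},{"tx": 0,"ty": 0,"tz": 0,"rx": 0,"ry": 0,"rz": 0,"gripper": 1}]'

```text
time_s: 43.4
ee_pos: [542.2, -216.4, 88.1]
ee_rot: [180.0, 0.0, 174.7]
force: [-0.4, 0.2, 0.1]
gripper_width: 0.6
gripper_force: 0.0
```

Emit:
send_rows --motion '[{"tx": 0,"ty": 0,"tz": 0.006,"rx": 0,"ry": 0,"rz": 0,"gripper": 1},{"tx": 0,"ty": 0,"tz": 0,"rx": 0,"ry": 0,"rz": 0,"gripper": 1}]'

```text
time_s: 43.65
ee_pos: [542.5, -216.5, 86.3]
ee_rot: [-180.0, 0.1, 174.7]
force: [-1.6, 0.8, 6.2]
gripper_width: 0.5
gripper_force: 2.9
```

Emit:
send_rows --motion '[{"tx": 0,"ty": 0,"tz": 0.004,"rx": 0,"ry": 0,"rz": 0,"gripper": 1},{"tx": 0,"ty": 0,"tz": 0.002,"rx": 0,"ry": 0,"rz": 0,"gripper": 1},{"tx": 0,"ty": 0,"tz": 0,"rx": 0,"ry": 0,"rz": 0,"gripper": 1}]'

```text
time_s: 44.02
ee_pos: [542.6, -216.5, 86.3]
ee_rot: [-180.0, 0.2, 174.7]
force: [-5.7, 3.2, 22.1]
gripper_width: 0.4
gripper_force: 11.0
```

Emit:
send_rows --motion '[{"tx": 0,"ty": 0,"tz": -0.06,"rx": 0,"ry": 0,"rz": 0,"gripper": 1},{"tx": 0,"ty": 0,"tz": -0.08,"rx": 0,"ry": 0,"rz": 0,"gripper": 1},{"tx": 0,"ty": -0.08,"tz": 0,"rx": 0,"ry": 0,"rz": 0,"gripper": 1},{"tx": 0,"ty": -0.08,"tz": 0,"rx": 0,"ry": 0,"rz": 0,"gripper": 1},{"tx": 0,"ty": 0,"tz": 0.07,"rx": 0,"ry": 0,"rz": 0,"gripper": 1},{"tx": 0,"ty": 0,"tz": 0.035,"rx": 0,"ry": 0,"rz": 0,"gripper": 1},{"tx": 0,"ty": 0,"tz": 0.01,"rx": 0,"ry": 0,"rz": 0,"gripper": 1},{"tx": 0,"ty": 0,"tz": 0.01,"rx": 0,"ry": 0,"rz": 0,"gripper": 1},{"tx": 0,"ty": 0,"tz": 0,"rx": 0,"ry": 0,"rz": 0,"gripper": 1}]'

```text
time_s: 45.15
ee_pos: [535.1, -296.0, 90.0]
ee_rot: [-180.0, 0.0, 174.7]
force: [0.8, 0.9, 0.6]
gripper_width: 0.6
gripper_force: 0.0
```

Emit:
send_rows --motion '[{"tx": 0,"ty": 0,"tz": 0.006,"rx": 0,"ry": 0,"rz": 0,"gripper": 1},{"tx": 0,"ty": 0,"tz": 0,"rx": 0,"ry": 0,"rz": 0,"gripper": 1}]'

```text
time_s: 45.4
ee_pos: [534.8, -295.9, 86.8]
ee_rot: [-180.0, 0.0, 174.7]
force: [0.6, -0.2, -0.0]
gripper_width: 0.4
gripper_force: 0.0
```

Emit:
send_rows --motion '[{"tx": 0,"ty": 0,"tz": 0.004,"rx": 0,"ry": 0,"rz": 0,"gripper": 1},{"tx": 0,"ty": 0,"tz": 0.004,"rx": 0,"ry": 0,"rz": 0,"gripper": 1},{"tx": 0,"ty": 0,"tz": 0,"rx": 0,"ry": 0,"rz": 0,"gripper": 1}]'

```text
time_s: 45.78
ee_pos: [535.0, -296.1, 86.2]
ee_rot: [-180.0, 0.1, 174.7]
force: [-5.0, 2.5, 16.9]
gripper_width: 0.5
gripper_force: 8.9
```

Emit:
send_rows --motion '[{"tx": 0,"ty": 0,"tz": -0.08,"rx": 0,"ry": 0,"rz": 0,"gripper": 1},{"tx": 0,"ty": 0,"tz": -0.1,"rx": 0,"ry": 0,"rz": 0,"gripper": 1},{"tx": 0,"ty": 0,"tz": -0.1,"rx": 0,"ry": 0,"rz": 0,"gripper": 1},{"tx": 0.1,"ty": 0.05,"tz": 0,"rx": 0,"ry": 0,"rz": 0,"gripper": 1},{"tx": 0.08,"ty": 0.08,"tz": 0,"rx": 0,"ry": 0,"rz": 0,"gripper": 1},{"tx": 0,"ty": 0.1,"tz": 0,"rx": 0,"ry": 0,"rz": 0,"gripper": 1},{"tx": 0,"ty": 0.1,"tz": 0,"rx": 0,"ry": 0,"rz": 0,"gripper": 1},{"tx": 0,"ty": 0.1,"tz": 0,"rx": 0,"ry": 0,"rz": 0,"gripper": 1},{"tx": 0,"ty": 0.1,"tz": 0,"rx": 0,"ry": 0,"rz": 0,"gripper": 1},{"tx": 0,"ty": 0,"tz": 0,"rx": 0,"ry": 0,"rz": 0,"gripper": 1}]'

```text
time_s: 47.02
ee_pos: [469.6, -21.2, 222.9]
ee_rot: [180.0, 0.0, 175.0]
force: [-0.3, 0.0, 0.3]
gripper_width: 0.4
gripper_force: 0.0
```

```bash
python3 - <<'E'
from h import *
np.set_printoptions(precision=0,suppress=True)
t=cam("top");s=cam("scene")
a=cv2.resize(t["im"][160:300,240:440],None,fx=2,fy=2,interpolation=2);b=cv2.resize(s["im"][170:370,30:310],None,fx=2,fy=2,interpolation=2)
o=np.zeros((400,980,3),np.uint8);o[:280,:400]=a;o[:400,400:960]=b
cv2.imwrite("pics/fin.png",cv2.resize(o,(800,327))[:,:,::-1])
cv2.imwrite("pics/fin2.png",cv2.resize(s["im"][215:360,95:270],None,fx=4,fy=4,interpolation=2)[:,:,::-1])
E
```

```text
(no output)
```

View pics/fin2.png

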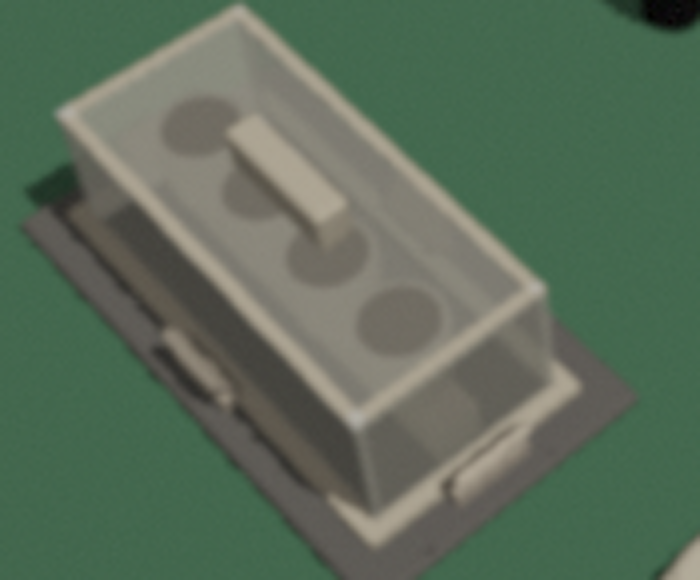

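View pics/fin.png

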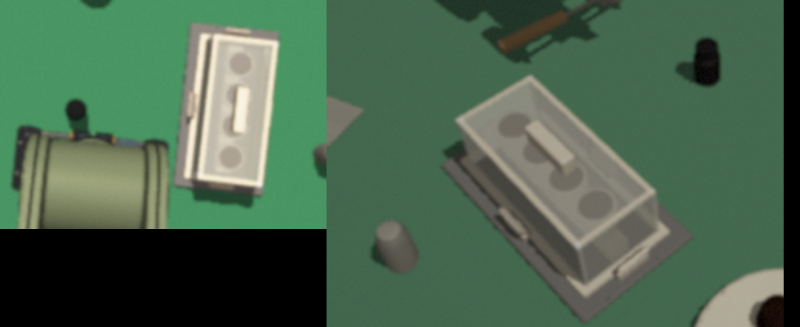

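The cover sits level with its flange under the catches. All four presses stopped at 86.2–86.3 mm (8 + 78), and each edge had stayed down on its own until it was touched. The ramekins, shaker and spice pot are upright.

```bash
python3 -c "
from workcell import env
print(env.job_done())"
```

```text
the job is handed in; nothing more can be done
None
```

The job is handed in, and the hand-in gave no verdict: the shaker is on the table, all four ramekins stand upright on the bar under the cover, and its top came to the seated height above all four catches.

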